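Refit and lock a gearbox inspection cover

ROBOT

A 6-joint arm with a two-finger parallel gripper is mounted at the origin on a cart in front of the work surface, level with it; the furniture and walls round the work are solid. World frame = base frame: x ahead of the robot, y to its left, z up, the work surface at z = 0. Lengths are in m, angles in degrees, forces in N, time in s.
With the tool pointing down it reaches from about 0.275 to 0.975 m from the base axis. Payload 8.4 kg.
Tool frame: the origin (TCP) lies at the very end of the fingers, on their centre line; the grasp point (between the pads) lies 19 mm behind it; x points along the fingers, z is the direction in which the jaws open and shut, and the axes are right-handed (so a half turn about x gives the same grasp; the last joint's range is limited). The gripper opens to 92 mm and grips with 3 to 60 N. Pads are 20 mm wide; open, the fingers measure 128 mm over their backs; the gripper's body (75 mm by 189 mm) begins 69 mm behind the grasp point.
Start: joints at [-69.465, 20.225, 93.587, -0, 66.188, -0.138], TCP at [0.221, -0.585, 0.215] pointing down, gripper open.
Joint ranges: [-150.9, 150.9], [-52.94, 120.26], [3.33, 152.33], [-74.26, 254.26], [0, 154.13], [-172.89, 172.89]. Speed limits (degrees/s): [127.2, 127.2, 159.86, 180, 180, 180].

INTERFACE

Orientations are given as a 3x3 rotation matrix whose columns are the frame's x, y, z axes.
In Python, from station import read_state, grab_frame, finish_job, spot_in, place_of gives the robot as it stands.
- The arm moves only by the tool servo_tool, never from a script. Its arguments are lists of equal length, an entry for each row: "delta_pos": the shift along the tool's x, y, z in cm, a list of three; "turn": the turn, a rotation vector about the tool's x, y, z in rad, a list of three; "grip": the finger opening in cm, from 0 to 9.19. In form: {"delta_pos": [[dx, dy, dz], ...], "turn": [[ax, ay, az], ...], "grip": [grip, ...]}. A call has 1 to 8 rows; each row is the pose to reach, as a shift and turn from the pose measured when the call began, along the tool's axes at that moment; what a row does not reach only later rows make up. A row lasts 1/10 s, in which the tool goes at most 50 mm and 8.59 degrees, less where a joint would pass 70% of its speed; a pose out of reach is approached as far as the arm can. A call with a gripper value outside its range is refused whole. The fingers move at their own pace and stop on an object; "newtons" is the grip in N (left out, the last holds). Time passes only in rows, so rows that repeat a pose let the fingers close. It gives the time, the measured TCP pose, the force and the opening at its end, in the units of the state.
- read_state(): the state, without advancing time (a new reading comes with each control period).
- grab_frame(name): name is "scene" or "top" or "wrist"; returns a dict with "image" (400x640x3 uint8, red, green, blue), "K" (3x3 intrinsics, pixels), "world_from_camera" (4x4, takes a point from camera to world coordinates); the wrist camera has in their place "hand_eye" (4x4, takes a point from camera to tool coordinates, whose origin is the TCP and whose axes are the tool frame's). Camera axes: x right, y down, z forward; pixel columns grow to the right and rows downward; lengths in m; the calibration is good to about 2 mm. The wrist camera is an equidistant fisheye: a pixel r from the principal point sees the ray r / f radians off the axis. A picture is of the moment at which its call begins: read the wrist's pose just before it. There is no depth.
- finish_job(): hands the job in, once; it reports no verdict.
Trained networks look in the newest picture that a camera, given by its name, has taken for a name from the list of things; names that differ only in an ending like _2 or _b are one class to them, and where a whole thing is asked for, a point or a joint stands for the part that bears it (a point fixed in the world has none). Each returns a list of dicts, best first, with "p" (0 to 1); they miss things now and then, are a little off and sometimes report something else, mostly with a low value. They report only what shows in the picture. A call takes as long as a camera call.
- spot_in(name, camera): "extent" ([left, top, width, height] in pixels, round what is visible of it).
- place_of(name, camera): "centre" ([column, row] in pixels: a listed point, or the origin of a listed thing).
The state is a dict: "time_s": time; "q": joint angles; "dq": joint speeds; "joint_efforts": joint torques, N m; "ee_pos": TCP position; "orientation": TCP orientation; "contact_force": force on the tool from outside, world axes, zero at the start; "moment": the same for the moment, N m; "gripper_width": finger opening in m.
Only numpy, scipy, OpenCV 4.12 (cv2) and the standard library are available. Lean on these libraries where they do the work, as an engineer would, in place of code of your own. Each camera call takes 0.05 s, during which the arm holds its last target.

TASK

Take the aluminium inspection cover out of its stand, set it down on the way to change your grip, and take it again by its black handle. Put its stud into the slot of the blue gear housing, push it down against the spring and turn it clockwise (seen from above) until it locks, with the handle pointing at the red marks, then let go. Leave the tapes and the green screwdriver where they lie.

Things in the scene. Friction and masses are not known exactly. Their poses are not given: they have to be found in the camera images.
- cover: Loose aluminium cover, about 0.35 kg: disc 104 mm across, 10 mm thick, with two lugs 56 mm wide that give it straight edges at x = +52 and -52 mm. Origin: centre of the disc's underside; z: the disc's axis, towards the handle; x: along handle and cross-bar. Starts on edge in the stand: x up, z level, handle towards the robot, leaning up to 8 degrees. A thin soft gasket below does not bear.
- handle (a point): Point on the cover's axis inside its black bar handle, 32 mm above the underside; axes as the cover's. The handle is 50 mm (x) by 14 mm (y) and runs from 10 to 44 mm above the underside. Laid on the bench handle up, the cover leans stably at about 39 degrees, on one straight edge and the stud's tip.
- rim (a point): Middle of the cover's straight edge at x = +52 mm, halfway through its 10 mm thickness (5 mm above the underside): the uppermost edge while it stands in the stand; axes as the cover's.
- stud_tip (a point): Rounded lower tip of the cover's steel stud (12 mm diameter), on the cover's axis 42 mm below the disc's underside; axes as the cover's.
- cross_bar (a point): Middle of the steel bar through the cover's stud, 48 mm (x) by 12 mm (y) by 8 mm, from 14.5 to 22.5 mm below the disc's underside; axes as the cover's, so it runs parallel to the handle.
- stand: Fixed dark steel stand, base 80 mm (x) by 110 mm (y) by 12 mm high. Origin under its centre. The cover's lower lug stands in a slot 13 mm wide across x, between two cheeks 64 mm long in y that reach to z = 36 mm; low end stops at y = +-31 mm.
- housing: Fixed blue gear housing with aluminium top plate, 150 x 150 mm, 85 mm high, foot flanges to 166 mm, a shaft stub 30 mm out at the +x side. Origin under its centre, z up, x along the slot.
- port (a point): Middle of the slot, on the housing's top face, 85 mm over the bench; axes as the housing's. The slot is 52 mm (x) by 16 mm (y) through the 8 mm plate; the cover's cross-bar passes down through it when the cover's x axis lies along the housing's x axis, either way round.
- ribs (a point): Point under the slot on the plate's underside. Ribs 4 mm deep hang here: only with the cover pushed down to within 2 mm of the plate does its cross-bar pass below them, clockwise seen from above (-yaw). A stop ends the turn at 80 to 84 degrees; when the push is let off there, the spring lifts the cover to 6.5 mm above the plate and the bar is caught in a notch: locked.
- red_mark (a point): One of two red paint marks on the housing's top face, 64 mm from the slot's middle, 80 degrees clockwise from the slot's direction (the other is opposite): the locked handle points at them.
- plunger (a joint): Spring plunger under the slot that the stud's tip bears on, in m: 0 at rest, top 30 mm below the housing's top face (the cover then stands 12 mm off the plate); 0.012 with the cover pushed down on the plate; about 0.0055 with the cover locked. Spring force 7 N at 0, 15.5 N at 0.012.
- duct_tape: Roll of grey tape lying flat, 100 mm across, 48 mm high; bystander. Origin under its centre.
- electrical_tape: Small black roll of tape lying flat, 62 mm across, 19 mm high; bystander. Origin under its centre.
- screwdriver: Screwdriver with green handle lying down, 256 mm long along its x axis, 29 mm thick; bystander. Origin under its middle.

How it is judged (in metres and radians):
On the way, in this order (a step that is already met when the one before it is completed fails the run):
1. the cover is lifted out of the stand (distance between cover and stand above 0.13 m), for 0.1 s.
2. the cover has been set down outside the stand, let go and at rest, not yet pushed in (horizontal distance between cover and stand above 0.07 m and contact force between the fingers and cover below 0.2 N and linear speed of cover below 0.03 m/s and value of joint plunger below 0.006 m and height (world z) of cover below 0.13 m), for 0.2 s.
3. the stud is in the slot and pushed down against the spring (plunger down by over 8 mm) (value of joint plunger above 0.008 m and horizontal distance between cover and port below 0.01 m), for 0.1 s.
At the end, for the whole second after the job is handed in: The cover is locked on the housing and at rest: centred on the port within 6 mm, level within 0.1 rad with its handle up, its handle turned more than 1.2 rad (69 degrees) from the slot, its underside 4.5 to 8.5 mm above the top plate (caught in the notch), the plunger held down 3.5 to 7.5 mm (horizontal distance between cover and port below 0.006 m and z of cover in the frame of port between 0.0045 and 0.0085 m and angle between the x axis of cover and the x axis of housing, either way round above 1.2 rad and angle between the z axis of cover and the z axis of housing, either way round below 0.1 rad and height (world z) of handle above 0.1 m and value of joint plunger between 0.0035 and 0.0075 m and linear speed of cover below 0.02 m/s); the robot touches nothing.
It fails at once if a bystander (duct tape, black tape or screwdriver) is moved by more than 20 mm (distance of any of duct_tape, electrical_tape, screwdriver from where it was at the start of the episode above 0.02 m).
It also fails if it takes over 64 s, if anything falls off the work surface, if the arm or the gripper's body presses on something with over 40 N, if the wrist force passes 120 N, or if a joint passes its speed limit or range.

## Working session

There is one attempt and no reset: what is moved stays moved. The work goes in short steps, Python scripts to look and compute and a tool call to move; the robot and the scene stay as the last step left them, time stands still between calls to the robot, and variables do not carry over. Pictures are saved under pics/ and viewed, and the job is handed in when it is done.

Besides the shell and the picture viewer there is one more tool, called by a JSON object that holds its "api" and its "payload", one argument or row to a line. servo_tool: Moves the arm, as the interface text tells. Its arguments: {"type":"object","properties":{"delta_pos":{"type":"array"},"turn":{"type":"array"},"grip":{"type":"array"},"newtons":{"type":"number"}},"required":["delta_pos","turn","grip"]}

```bash
ls; mkdir -p pics; cat > h.py <<'E'
import numpy as np, cv2
from station import read_state, grab_frame, finish_job, spot_in, place_of
def snap(cam,fn):
    s=read_state(); f=grab_frame(cam); cv2.imwrite('pics/'+fn,f['image'][:,:,::-1]); return s,f
def ray(f,px,s=None):
    K=np.array(f['K']); u=np.array([(px[0]-K[0,2])/K[0,0],(px[1]-K[1,2])/K[1,1]])
    if 'hand_eye' in f:
        r=np.linalg.norm(u); d=np.array([*(u/max(r,1e-9)*np.sin(r)),np.cos(r)])
        T=np.eye(4);T[:3,:3]=np.array(s['orientation']);T[:3,3]=s['ee_pos'];M=T@np.array(f['hand_eye'])
    else:
        d=np.array([u[0],u[1],1]); M=np.array(f['world_from_camera'])
    d=M[:3,:3]@d; return M[:3,3],d/np.linalg.norm(d)
def onz(f,px,z,s=None):
    o,d=ray(f,px,s); return o+d*(z-o[2])/d[2]
def tri(rays):
    A=np.zeros((3,3));b=np.zeros(3)
    for o,d in rays:
        P=np.eye(3)-np.outer(d,d);A+=P;b+=P@o
    x=np.linalg.solve(A,b)
    return x,[np.linalg.norm((np.eye(3)-np.outer(d,d))@(x-o)) for o,d in rays]
def proj(f,X,s=None):
    K=np.array(f['K'])
    if 'hand_eye' in f:
        T=np.eye(4);T[:3,:3]=np.array(s['orientation']);T[:3,3]=s['ee_pos'];M=T@np.array(f['hand_eye'])
    else: M=np.array(f['world_from_camera'])
    c=M[:3,:3].T@(np.asarray(X)-M[:3,3])
    if 'hand_eye' in f:
        rr=np.hypot(c[0],c[1]);th=np.arctan2(rr,c[2]);u=c[:2]/max(rr,1e-9)*th
    else: u=c[:2]/c[2]
    return np.array([u[0]*K[0,0]+K[0,2],u[1]*K[1,1]+K[1,2]])
E
python3 - <<'E'
from h import *
np.set_printoptions(precision=4,suppress=True)
s=read_state();print(s)
for c in ['scene','top','wrist']:
    s,f=snap(c,c+'0.png');print(c,f['K'],f.get('world_from_camera',f.get('hand_eye')))
    for n in ['cover','handle','rim','stud_tip','cross_bar','stand','housing','port','red_mark','duct_tape','electrical_tape','screwdriver']:
        r=place_of(n,c);print(n,[(np.round(x['centre'],1).tolist(),round(x['p'],2)) for x in r[:3]])
E
```

```text
pics
{'time_s': 0.0, 'q': array([-69.4658,  20.2625,  93.6272,  -0.0013,  66.1877,  -0.1375]), 'dq': array([ 0.0357, -0.1109, -0.0012, -0.0158, -0.0165,  0.018 ]), 'joint_efforts': array([  0.0004, -59.3839, -33.4211,   0.0699,   0.0234,  -0.0001]), 'ee_pos': array([ 0.2205, -0.5843,  0.2139]), 'orientation': array([[-0.0005,  0.9356,  0.353 ],
       [ 0.0013,  0.353 , -0.9356],
       [-1.    , -0.    , -0.0014]]), 'contact_force': array([-0.3412,  1.2861, -0.3964]), 'moment': array([ 0.0206,  0.0316, -0.0608]), 'gripper_width': 0.09203337122248616}
scene [[470.3604   0.     329.4219]
 [  0.     470.3604 204.327 ]
 [  0.       0.       1.    ]] [[ 0.7906 -0.4024  0.4615 -0.2817]
 [-0.6122 -0.5057  0.6078 -1.0616]
 [-0.0112 -0.7631 -0.6462  1.1925]
 [ 0.      0.      0.      1.    ]]
cover [([293.7, 181.8], 0.36), ([366.6, 300.3], 0.15)]
handle [([284.5, 187.4], 0.47)]
rim [([291.5, 171.8], 0.6)]
stud_tip []
cross_bar [([296.1, 181.9], 0.41)]
stand [([293.3, 196.2], 0.56)]
housing [([358.4, 250.4], 0.7)]
port [([362.5, 236.6], 0.64), ([283.0, 184.2], 0.17)]
red_mark [([373.2, 246.9]
[... 435 characters left out ...]
89)]
cross_bar [([246.5, 201.4], 0.64)]
stand [([249.1, 208.9], 0.96)]
housing [([385.8, 205.2], 0.79)]
port []
red_mark [([413.9, 200.4], 0.55), ([244.4, 221.4], 0.45)]
duct_tape [([314.7, 163.1], 0.69)]
electrical_tape [([445.7, 246.1], 0.68)]
screwdriver [([188.2, 218.2], 0.71)]
wrist [[309.7069   0.     319.9458]
 [  0.     309.7069 198.4087]
 [  0.       0.       1.    ]] [[-0.0003 -0.2507  0.9681 -0.17  ]
 [ 0.0007 -0.9681 -0.2507  0.0697]
 [ 1.      0.0006  0.0004 -0.0005]
 [ 0.      0.      0.      1.    ]]
cover []
handle [([217.5, 17.3], 0.68)]
rim []
stud_tip []
cross_bar []
stand []
housing []
port []
red_mark []
duct_tape []
electrical_tape [([213.9, 18.6], 0.67)]
screwdriver []
```

```bash
python3 - <<'E'
import cv2
a=cv2.imread('pics/scene0.png');b=cv2.imread('pics/top0.png')
cv2.imwrite('pics/scene0c.png',cv2.resize(a[130:350,210:470],None,fx=2.7,fy=2.7,interpolation=cv2.INTER_CUBIC))
cv2.imwrite('pics/top0c.png',cv2.resize(b[110:310,170:470],None,fx=2.6,fy=2.6,interpolation=cv2.INTER_CUBIC))
E
```

```text
(no output)
```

View pics/scene0.png

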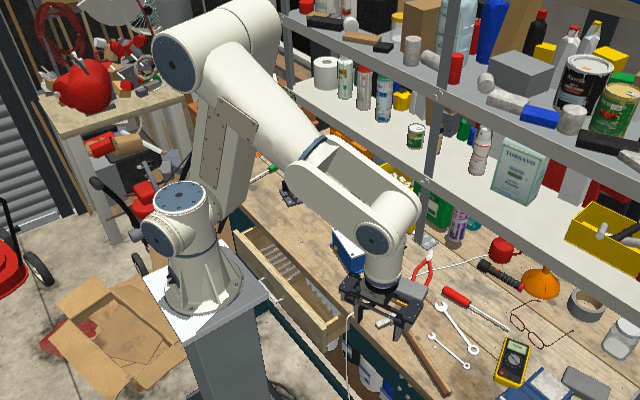

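View pics/scene0c.png

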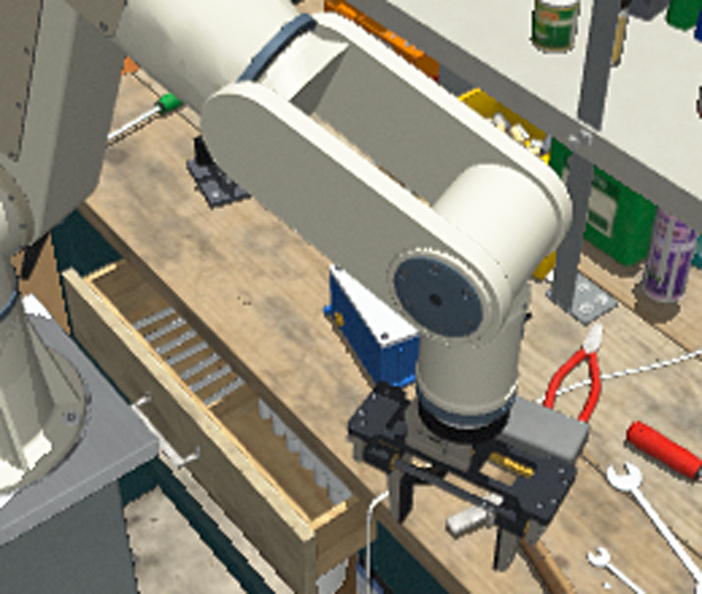

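View pics/top0c.png

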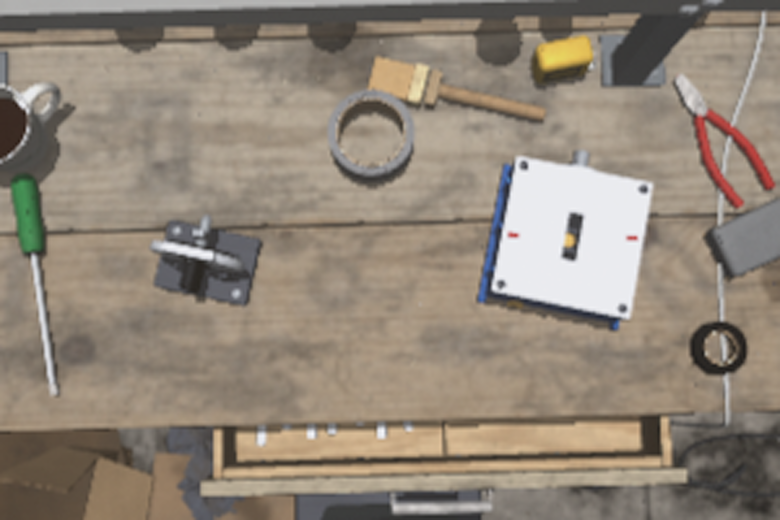

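View pics/top0.png

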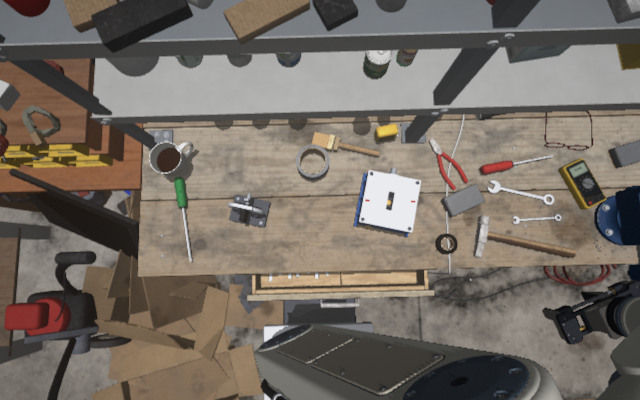

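View pics/wrist0.png

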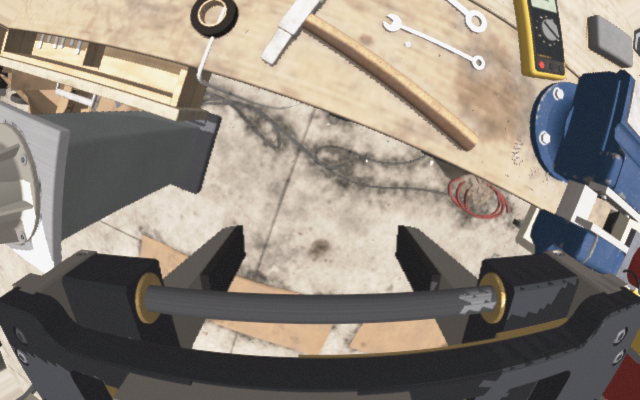

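The top view shows everything: the stand and cover near (247,210), the housing with its slot near (389,202) and the shaft stub towards the top of the picture, the duct tape at (313,163), the black tape at (446,243) and the screwdriver at (184,215). In the scene view the arm hides most of the cover and housing. Next I measure the layout.

```bash
python3 - <<'E'
from h import *
np.set_printoptions(precision=4,suppress=True)
s,f=snap('top','top1.png')
im=f['image']
def o(c): return (170+c[0]/2.6,110+c[1]/2.6)
# housing plate corners from crop
C=[(516,155),(652,183),(628,320),(490,292)]
P=np.array([onz(f,o(c),0.085) for c in C]);print(P,'centre',P.mean(0))
print([np.linalg.norm(P[i]-P[i-1]) for i in range(4)])
for c in [(513,235),(632,238),(572,237),(580,157)]: print('mark',onz(f,o(c),0.085 if c[0]!=580 else .05))
for n,z in [('duct_tape',0.0),('electrical_tape',0),('screwdriver',0.0),('stand',0),('rim',.11),('stud_tip',.06),('cover',.06)]:
    r=place_of(n,'top');e=spot_in(n,'top')
    print(n,onz(f,r[0]['centre'],z) if r else None,e[0]['extent'] if e else None)
for c in [(25,180),(35,250),(52,395)]: print('sd',onz(f,o(c),0.012))
# housing plate by threshold
g=((im.min(2)>185)).astype(np.uint8); g[:, :340]=0; g[:,440:]=0; g[:150]=0;g[250:]=0
n,l,st,ce=cv2.connectedComponentsWithStats(g);k=1+st[1:,4].argmax();m=(l==k).astype(np.uint8)
m=cv2.morphologyEx(m,cv2.MORPH_CLOSE,np.ones((9,9)))
cs,_=cv2.findContours(m,cv2.RETR_EXTERNAL,cv2.CHAIN_APPROX_NONE);c=max(cs,key=cv2.contourArea)
W=np.array([onz(f,p[0],0.085)[:2] for p in c],np.float32)
print(cv2.minAreaRect(W))
cv2.imwrite('pics/standc.png',cv2.resize(im[185:240,215:285,::-1],None,fx=10,fy=10,interpolation=cv2.INTER_CUBIC))
E
```

```text
[[ 0.585  -0.1555  0.085 ]
 [ 0.55   -0.3017  0.085 ]
 [ 0.4024 -0.2668  0.085 ]
 [ 0.4361 -0.121   0.085 ]] centre [ 0.4934 -0.2112  0.085 ]
[np.float64(0.15282374011935437), np.float64(0.1503291636094439), np.float64(0.15170758558379116), np.float64(0.1495855137865467)]
mark [ 0.497  -0.1483  0.085 ]
mark [ 0.4904 -0.2763  0.085 ]
mark [ 0.4932 -0.2118  0.085 ]
mark [ 0.5885 -0.2323  0.05  ]
duct_tape [ 0.6288 -0.0018  0.    ] [295.3, 146.0, 33.6, 30.9]
electrical_tape [ 0.3704 -0.3874  0.    ] [436.2, 235.9, 19.9, 19.0]
screwdriver [0.4703 0.3932 0.    ] [170.0, 175.1, 21.0, 82.7]
stand [0.4872 0.2032 0.    ] [229.9, 195.6, 39.3, 30.0]
rim [0.4855 0.1971 0.11  ] [229.2, 196.3, 33.8, 27.3]
stud_tip [0.5324 0.1867 0.06  ] [226.9, 195.3, 38.0, 25.4]
cover [0.4992 0.1966 0.06  ] [226.4, 189.8, 37.8, 35.3]
sd [0.5869 0.4072 0.012 ]
sd [0.5043 0.3937 0.012 ]
sd [0.3384 0.3708 0.012 ]
((0.4970860481262207, -0.21192121505737305), (0.15103775262832642, 0.15424752235412598), 76.84945678710938)
```

View pics/standc.png

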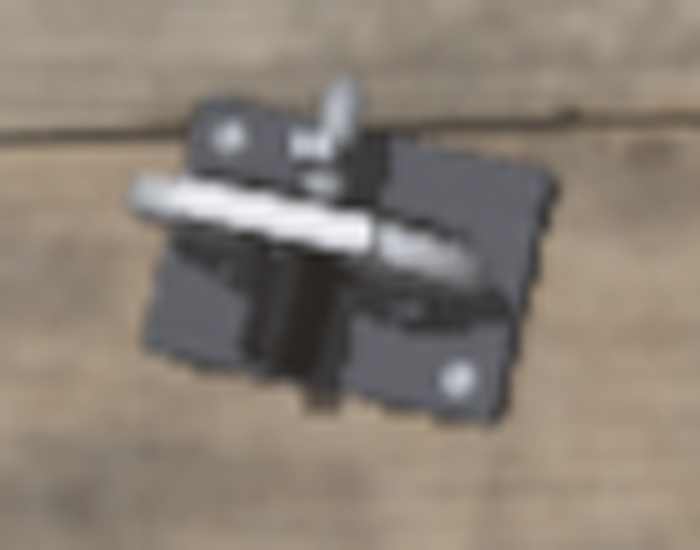

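```bash
cat >> h.py <<'E'
from scipy.spatial.transform import Rotation as Rn
def delta(P,R,s=None):
    s=s or read_state(); R0=np.array(s['orientation']); 
    d=R0.T@(np.asarray(P)-s['ee_pos'])*100
    t=Rn.from_matrix(R0.T@np.asarray(R)).as_rotvec() if R is not None else np.zeros(3)
    print('delta_pos cm',np.round(d,2),'turn',np.round(t,4)); return d,t
def Rdown(zang):  # tool down, jaw axis z at angle zang deg
    a=np.radians(zang); z=np.array([np.cos(a),np.sin(a),0]); x=np.array([0,0,-1.]); return np.c_[x,np.cross(z,x),z]
E
python3 - <<'E'
from h import *
np.set_printoptions(precision=4,suppress=True)
s,f=snap('top','top2.png')
a=onz(f,(233.5,205),.116);b=onz(f,(252,208.5),.116);print(a,b,np.linalg.norm(a-b),np.degrees(np.arctan2(*(b-a)[[1,0]])),(a+b)/2)
# stand base corners at z 0.012
C=[(195,100),(555,175),(500,425),(145,345)]
P=np.array([onz(f,(215+c[0]/10,185+c[1]/10),.012) for c in C]);print(P,P.mean(0))
d=P[1]-P[0]+P[2]-P[3];print('stand y axis',np.degrees(np.arctan2(-d[1],-d[0])))
print('bench front',[onz(f,(c,273),0) for c in (200,320,440)],'post foot',onz(f,(412,132),0))
delta([.485,.197,.26],Rdown(-11))
E
```

```text
[0.4897 0.2201 0.116 ] [0.4788 0.1698 0.116 ] 0.05150444337335529 -102.24862907529439 [0.4843 0.1949 0.116 ]
[[0.5341 0.2407 0.012 ]
 [0.5084 0.1325 0.012 ]
 [0.4338 0.1496 0.012 ]
 [0.4605 0.2553 0.012 ]] [0.4842 0.1945 0.012 ]
stand y axis 76.25668993668931
bench front [array([0.3051, 0.3446, 0.    ]), array([ 0.2959, -0.0104,  0.    ]), array([ 0.2867, -0.3645,  0.    ])] post foot [ 0.7195 -0.3078  0.    ]
delta_pos cm [ -4.54  52.33 -63.81] turn [-1.018 -0.    -0.   ]
```

{"api": "servo_tool", "payload": {
  "delta_pos": [
    [-4.5, 20, -24],
    [-4.5, 40, -48],
    [-4.5, 52, -63.5],
    [-4.5, 52, -63.5],
    [-4.5, 52, -63.5],
    [-4.5, 52, -63.5],
    [-4.5, 52, -63.5],
    [-4.5, 52, -63.5]
  ],
  "turn": [
    [-0.2, 0, 0],
    [-0.4, 0, 0],
    [-0.6, 0, 0],
    [-0.9, 0, 0],
    [-0.98, 0, 0],
    [-0.98, 0, 0],
    [-0.98, 0, 0],
    [-0.98, 0, 0]
  ],
  "grip": [7, 7, 7, 7, 7, 7, 7, 7],
  "newtons": 20
}}

```text
time_s: 3.55
ee_pos: [0.3489, -0.205, 0.2397]
orientation: [[0.001, 0.226, 0.974], [-0.0, 0.974, -0.226], [-1.0, -0.0, 0.001]]
contact_force: [0.6, 0.4, -0.5]
gripper_width: 0.0697
```

```bash
cat >> h.py <<'E'
import json
def log():
    s=read_state()
    with open('log.jsonl','a') as g: g.write(json.dumps(dict(q=list(s['q']),p=list(s['ee_pos']),R=np.array(s['orientation']).tolist()))+'\n')
    return s
E
python3 - <<'E'
from h import *
np.set_printoptions(precision=4,suppress=True)
s=log();print(s['q'],s['ee_pos'])
delta([.484,.195,.26],Rdown(-13))
E
```

```text
[-30.6614  -1.8631 116.9637   0.0057  64.8458 -17.6208] [ 0.3489 -0.205   0.2397]
delta_pos cm [-2.03 42.02  4.14] turn [-0.0008  0.0009  0.0002]
```

{"api": "servo_tool", "payload": {
  "delta_pos": [
    [-2, 20, 2],
    [-2, 42, 4.1],
    [-2, 42, 4.1],
    [-2, 42, 4.1],
    [-2, 42, 4.1],
    [-2, 42, 4.1],
    [-2, 42, 4.1],
    [-2, 42, 4.1]
  ],
  "turn": [
    [0, 0, 0],
    [0, 0, 0],
    [0, 0, 0],
    [0, 0, 0],
    [0, 0, 0],
    [0, 0, 0],
    [0, 0, 0],
    [0, 0, 0]
  ],
  "grip": [6, 6, 6, 6, 6, 6, 6, 6]
}}

```text
time_s: 4.35
ee_pos: [0.4762, 0.1741, 0.2591]
orientation: [[0.002, 0.225, 0.974], [-0.0, 0.974, -0.225], [-1.0, 0.0, 0.002]]
contact_force: [1.0, -0.7, 0.1]
gripper_width: 0.06
```

```bash
python3 - <<'E'
from h import *
np.set_printoptions(precision=4,suppress=True)
s=log();print(s['time_s'],s['q'],s['ee_pos'])
s,f=snap('wrist','wrist1.png')
for n in ['rim','handle']:
    print(n,place_of(n,'wrist'))
s,f=snap('scene','scene1.png')
a=cv2.imread('pics/scene1.png');cv2.imwrite('pics/scene1c.png',cv2.resize(a[120:320,200:440],None,fx=3,fy=3,interpolation=cv2.INTER_CUBIC))
E
```

```text
4.35 [ 19.9511   7.0838 104.903   -0.0555  67.9306  32.9902] [0.4762 0.1741 0.2591]
rim [{'centre': [323.1, 165.7], 'p': 0.86}]
handle [{'centre': [297.9, 159.3], 'p': 0.57}]
```

View pics/wrist1.png

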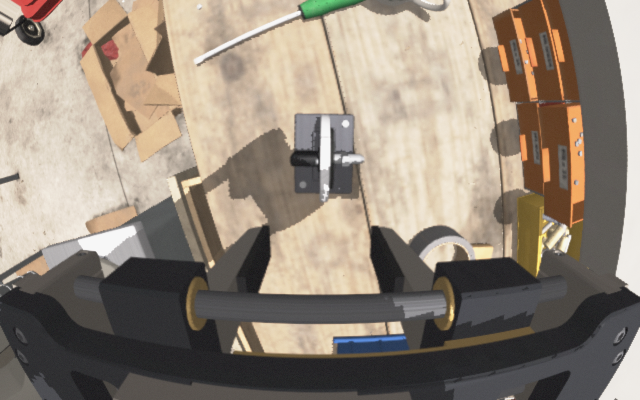

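View pics/scene1c.png

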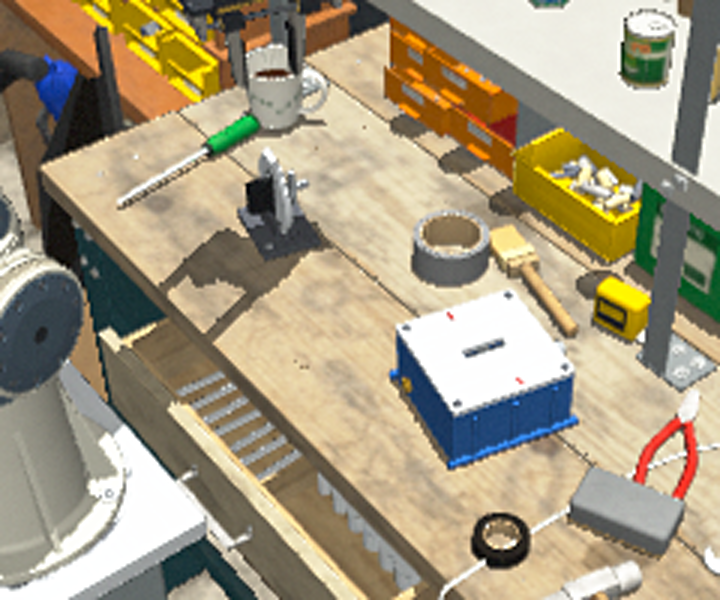

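```bash
python3 - <<'E'
from h import *
np.set_printoptions(precision=4,suppress=True)
s,f=snap('wrist','wrist2.png'); r=place_of('rim','wrist')[0]['centre']
rays=[ray(f,r,s)]; print(r,'z=.112',onz(f,r,.112,s))
im=f['image']; cv2.imwrite('pics/w2c.png',cv2.resize(im[95:215,265:385,::-1],None,fx=5,fy=5,interpolation=cv2.INTER_CUBIC))
s2,g=snap('scene','scene2.png')
r2=place_of('rim','scene'); print(r2); 
r3=place_of('cover','scene'); print(r3)
if r2: rays.append(ray(g,r2[0]['centre'])); print(tri(rays))
cv2.imwrite('pics/s2c.png',cv2.resize(g['image'][165:215,270:320,::-1],None,fx=12,fy=12,interpolation=cv2.INTER_CUBIC))
# edge profile in wrist
g1=im.mean(2)
for row in (125,135,145,155,165,175,185): print(row,np.where(g1[row,305:345]>170)[0]+305)
E
```

```text
[323.5, 162.4] z=.112 [0.4846 0.1978 0.112 ]
[{'centre': [289.3, 172.9], 'p': 0.69}, {'centre': [357.5, 251.3], 'p': 0.36}]
[{'centre': [295.2, 183.1], 'p': 0.64}]
(array([0.4838, 0.1984, 0.113 ]), [np.float64(0.0009052714643757349), np.float64(0.0009052714643755747)])
125 [321 322 323 324 325 326 327 328 329 330 344]
135 [321 322 323 324 325 326 327 328 329 330]
145 [321 322 323 324 325 326 327 328 329 330]
155 [321 322 323 324 325 326 327 328 329 330 335 336 337 338 339 340 343 344]
165 [321 322 323 324 325 326 327 328 329]
175 [322 323 324 325 326 327 328]
185 [322 323 324 325 326 327 328]
```

View pics/w2c.png

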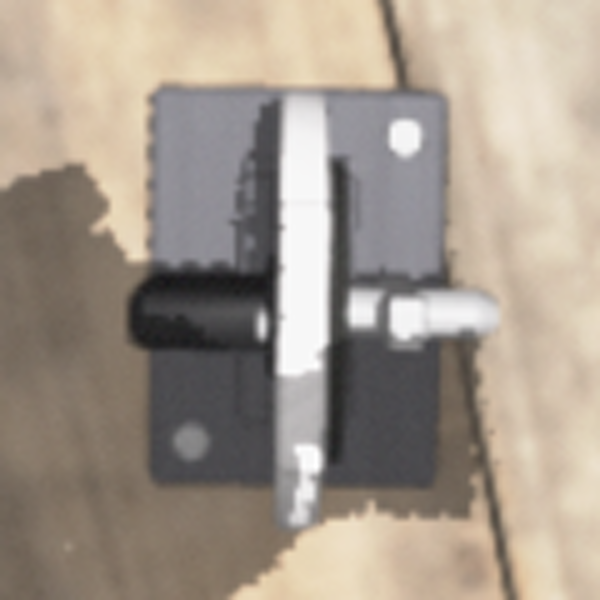

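View pics/s2c.png

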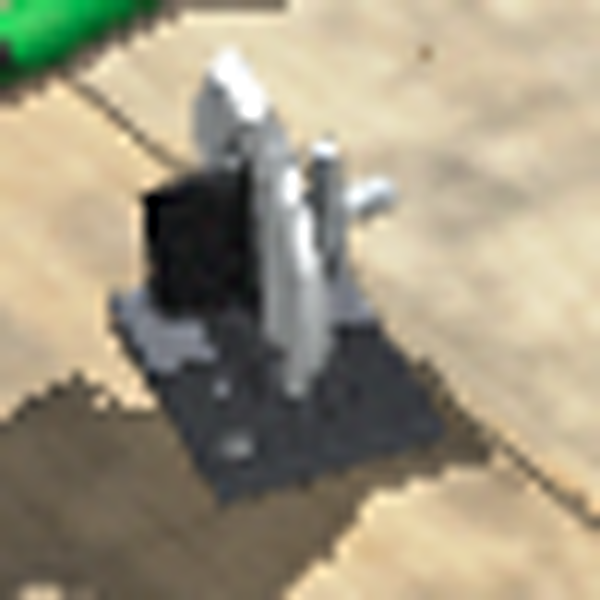

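```bash
python3 - <<'E'
from h import *
s=log();print(s['time_s'],s['q'],s['ee_pos'])
delta([.484,.197,.15],Rdown(-13.3));delta([.484,.197,.095],Rdown(-13.3))
E
```

```text
4.8 [ 1.95942296e+01  6.95851999e+00  1.05079478e+02 -5.42404733e-02
  6.79212160e+01  3.27567939e+01] [0.47565577 0.17057696 0.25882002]
delta_pos cm [10.88  2.77  0.2 ] turn [0.0028 0.0011 0.0004]
delta_pos cm [16.38  2.77  0.19] turn [0.0028 0.0011 0.0004]
```

{"api": "servo_tool", "payload": {
  "delta_pos": [
    [3, 2.77, 0.2],
    [7, 2.77, 0.2],
    [10.9, 2.77, 0.2],
    [12, 2.77, 0.2],
    [14, 2.77, 0.2],
    [16.4, 2.77, 0.2],
    [16.4, 2.77, 0.2],
    [16.4, 2.77, 0.2]
  ],
  "turn": [
    [0, 0, 0],
    [0, 0, 0],
    [0, 0, 0],
    [0, 0, 0],
    [0, 0, 0],
    [0, 0, 0],
    [0, 0, 0],
    [0, 0, 0]
  ],
  "grip": [6, 6, 6, 6, 6, 6, 6, 6]
}}

```text
time_s: 5.6
ee_pos: [0.4845, 0.1967, 0.0959]
orientation: [[0.001, 0.228, 0.974], [-0.0, 0.974, -0.228], [-1.0, -0.0, 0.001]]
contact_force: [-0.1, 1.2, 0.1]
gripper_width: 0.0597
```

```bash
python3 - <<'E'
from h import *
s,f=snap('wrist','wrist3.png');log();print(s['time_s'],s['ee_pos'],s['contact_force'],s['orientation'])
im=f['image'];cv2.imwrite('pics/w3c.png',cv2.resize(im[60:330,200:440,::-1],None,fx=2.2,fy=2.2))
E
```

```text
5.6 [0.48453632 0.1967112  0.09587969] [-0.09021395  1.23077877  0.13393936] [[ 1.21233274e-03  2.28149832e-01  9.73625279e-01]
 [-4.70536221e-04  9.73626017e-01 -2.28149419e-01]
 [-9.99999154e-01 -1.81532949e-04  1.28771146e-03]]
```

View pics/w3c.png

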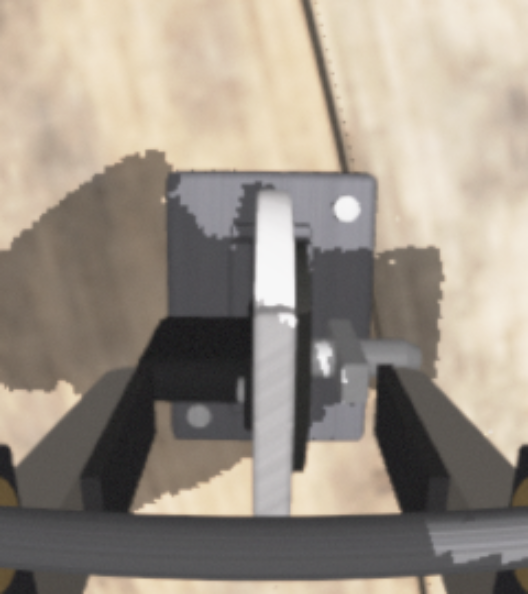

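The open fingers straddle the rim, with the handle and cross-bar ends just below the fingertips and the disc slightly right of the middle. I'll close now.

{"api": "servo_tool", "payload": {
  "delta_pos": [
    [0, 0, 0.1],
    [0, 0, 0.1],
    [0, 0, 0.1],
    [0, 0, 0.1],
    [0, 0, 0.1],
    [0, 0, 0.1],
    [0, 0, 0.1],
    [0, 0, 0.1]
  ],
  "turn": [
    [0, 0, 0],
    [0, 0, 0],
    [0, 0, 0],
    [0, 0, 0],
    [0, 0, 0],
    [0, 0, 0],
    [0, 0, 0],
    [0, 0, 0]
  ],
  "grip": [3, 2, 1, 0.5, 0.5, 0.5, 0.5, 0.5],
  "newtons": 40
}}

```text
time_s: 6.45
ee_pos: [0.486, 0.1968, 0.0963]
orientation: [[0.002, 0.228, 0.974], [-0.0, 0.974, -0.228], [-1.0, 0.001, 0.002]]
contact_force: [1.2, -0.4, 0.3]
gripper_width: 0.0099
```

{"api": "servo_tool", "payload": {
  "delta_pos": [
    [-2, 0, 0],
    [-5, 0, 0],
    [-9, 0, 0],
    [-13, 0, 0],
    [-17, 0, 0],
    [-21, 0, 0],
    [-21, 0, 0],
    [-21, 0, 0]
  ],
  "turn": [
    [0, 0, 0],
    [0, 0, 0],
    [0, 0, 0],
    [0, 0, 0],
    [0, 0, 0],
    [0, 0, 0],
    [0, 0, 0],
    [0, 0, 0]
  ],
  "grip": [0.5, 0.5, 0.5, 0.5, 0.5, 0.5, 0.5, 0.5]
}}

```text
time_s: 7.25
ee_pos: [0.4854, 0.1968, 0.3063]
orientation: [[0.003, 0.228, 0.974], [0.0, 0.974, -0.228], [-1.0, 0.001, 0.003]]
contact_force: [-0.6, 0.2, -3.5]
gripper_width: 0.0097
```

```bash
python3 - <<'E'
from h import *
from scipy.optimize import least_squares
np.set_printoptions(precision=4,suppress=True)
s=log();print(s['time_s'],s['ee_pos'],s['contact_force'],s['gripper_width'],s['q'])
s,f=snap('wrist','wrist4.png')
D=[json.loads(l) for l in open('log.jsonl')]
s0=dict(q=[-69.4658,20.2625,93.6272,-.0013,66.1877,-.1375],p=[.2205,-.5843,.2139],R=[[-.0005,.9356,.353],[.0013,.353,-.9356],[-1,0,-.0014]])
D.append(s0)
# planar: r=r0+L1 sin q2+L2 sin(q2+q3)+L3 sin(sum)
A=[];b=[]
for d in D:
    q=np.radians(d['q']);a=q[1]+q[2];t=a+q[4]
    A.append([1,0,np.sin(q[1]),np.sin(a),np.sin(t)]);b.append(np.hypot(*d['p'][:2]))
    A.append([0,1,np.cos(q[1]),np.cos(a),np.cos(t)]);b.append(d['p'][2])
    print(np.degrees(np.arctan2(d['p'][1],d['p'][0]))-d['q'][0], np.degrees(t))
A=np.array(A);b=np.array(b);x,res,rk,sv=np.linalg.lstsq(A,b,rcond=None);print(x,res,rk,sv,A@x-b)
E
```

```text
7.25 [0.4854 0.1968 0.3063] [-0.5744  0.1659 -3.5287] 0.00970072631292637 [21.9374  6.4501 99.5916 -0.0553 73.7909 35.1268]
0.21697263311344628 179.94638154918192
0.13305536836967136 179.91737958139353
0.13433032159271718 179.95921442685116
0.12843426634528754 179.87030197804305
0.12766929001240968 179.83264628414386
0.14103452882943657 180.07739999999998
[-0.0109 -1.0873  0.5333  0.4874 -1.0004] [0.0003] 5 [4.3625 3.2916 0.2802 0.2358 0.0022] [ 0.0075 -0.0003 -0.0017  0.0009 -0.0006  0.0009  0.008  -0.0059 -0.0093
  0.0021 -0.0038  0.0022]
```

View pics/wrist4.png

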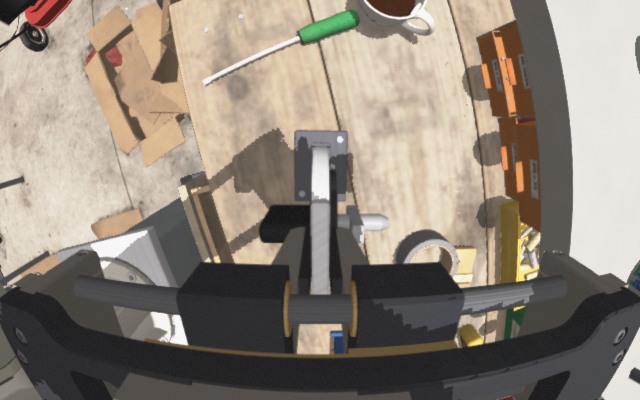

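```bash
cat > kin.py <<'E'
from h import *
def fit(pr=False):
    D=[json.loads(l) for l in open('log.jsonl')]
    D.append(dict(q=[-69.4658,20.2625,93.6272,-.0013,66.1877,-.1375],p=[.2205,-.5843,.2139]))
    A=[];b=[]
    for d in D:
        q=np.radians(d['q']);a=q[1]+q[2]
        if abs(q[3])>.1: continue
        t=a+q[4]
        A.append([1,0,np.sin(q[1]),np.sin(a),np.cos(a)]);b.append(np.hypot(*d['p'][:2]))
        A.append([0,1,np.cos(q[1]),np.cos(a),-np.sin(a)]);b.append(d['p'][2])
    A=np.array(A);b=np.array(b);x=np.linalg.lstsq(A,b,rcond=None)[0]
    if pr: print(x,np.round((A@x-b)*1000,1))
    return x
if __name__=='__main__':
    fit(True)
E
python3 kin.py
```

```text
[ 0.00078678 -0.06498588  0.56651306  0.49371659  0.05750068] [ 0.4 -0.  -0.1 -0.   0.2 -0.  -0.3  0.1 -0.7 -0.   0.6  0.1]
```

```bash
cat >> kin.py <<'E'
L3=None
lim=np.array([[-150.9,150.9],[-52.94,120.26],[3.33,152.33],[-74.26,254.26],[0,154.13],[-172.89,172.89]])
def ik(P,R,L3=0.27,s4=1):
    x=fit(); r0,hm,L1,L2,o=x; h=hm+L3
    R=np.asarray(R);W=np.asarray(P)-L3*R[:,0]
    out=[]
    for q1 in [np.arctan2(W[1],W[0])-np.radians(.0)]:
        r=np.hypot(W[0],W[1])-r0; z=W[2]-h
        Lf=np.hypot(L2,o); ph=np.arctan2(o,L2) # forearm dir angle a+ph from vertical
        d=np.hypot(r,z); c=(d*d-L1*L1-Lf*Lf)/(2*L1*Lf)
        if abs(c)>1: print('unreach',d);return []
        b=np.arccos(c); q2=np.arctan2(r,z)-np.arctan2(Lf*np.sin(b),L1+Lf*np.cos(b)); q3=b-ph
        R3=Rn.from_euler('ZY',[q1,q2+q3]).as_matrix()
        Rl=np.c_[-R[:,2],R[:,1],R[:,0]]
        M=R3.T@Rl
        q5=np.arccos(np.clip(M[2,2],-1,1)); q4=np.arctan2(M[1,2],M[0,2])*s4; q6=np.arctan2(M[2,1],-M[2,0])
        for k in (-1,0,1):
          q=np.degrees([q1,q2,q3,q4,q5,q6]); q[3]+=360*k
          for m in (-1,0,1):
            qq=q.copy();qq[5]+=360*m
            if (qq>lim[:,0]).all() and (qq<lim[:,1]).all(): out.append(np.round(qq,1))
        if not out: print('out of range',np.round(np.degrees([q1,q2,q3,q4,q5,q6]),1))
    return out
def coverpose(c,az,th=39):
    # cover leaning, xh azimuth az
    a,t=np.radians([az,th]); xh=np.array([np.cos(a),np.sin(a),0]);u=np.array([0,0,1.])
    X=np.cos(t)*xh+np.sin(t)*u; Z=-np.sin(t)*xh+np.cos(t)*u
    R=np.c_[X,np.cross(Z,X),Z]; return np.array([c[0],c[1],.0327]),R
def placetool(o,R): # rim grasp
    return o+R@[.032,0,.005], np.c_[-R[:,0],R[:,1],-R[:,2]]
def handletool(o,R,sg=1,rel=0,dz=0.022):
    # tool along -z_c (tilt rel about y_c), y_t=sg*x_c ; z_t=y... TCP at z_c=dz
    x=-R[:,2];y=sg*R[:,0];z=np.cross(x,y); T=np.c_[x,y,z]
    T=Rn.from_rotvec(np.radians(rel)*R[:,1]).as_matrix()@T
    return o+R@[0,0,dz],T
E
python3 - <<'E'
from kin import *
s=read_state(); print(s['q'], ik(s['ee_pos'],s['orientation']))
for L in (.22,.3):
  for c in [(.42,.0),(.45,.03),(.42,.06)]:
    for az in (90,-90,60,120,-60,-120,180,0):
        o,R=coverpose(c,az);print(L,c,az,'place',ik(*placetool(o,R),L3=L),'regrasp',[ik(*handletool(o,R,sg),L3=L) for sg in(1,-1)])
E
```

```text
[ 2.19367129e+01  6.51668401e+00  9.96769756e+01 -5.57578727e-02
  7.37836365e+01  3.51242392e+01] [array([22.1,  6.5, 99.7, -0.1, 73.8, 35.3])]
0.22 (0.42, 0.0) 90 place [array([ 24.6,  28.4, 122.2, -50.1,  67.1, -29. ])] regrasp [[array([-19.9,  24.5, 123.7,  45. ,  56.8, -53.7])], [array([-19.9,  24.5, 123.7,  45. ,  56.8, 126.3])]]
0.22 (0.42, 0.0) -90 place [array([-24.6,  28.4, 122.2,  50.1,  67.1,  29. ])] regrasp [[array([  19.9,   24.5,  123.7,  -45. ,   56.8, -126.3])], [array([ 19.9,  24.5, 123.7, -45. ,  56.8,  53.7])]]
0.22 (0.42, 0.0) 60 place [array([ 17.9,  32.6, 112.3, -32. ,  79.4, -23.1])] regrasp [[array([-21. ,  20.1, 132.9,  67. ,  42.5, -48.5])], [array([-21. ,  20.1, 132.9,  67. ,  42.5, 131.5])]]
out of range [ 27.3  23.8 133.8 -75.1  53.4 -28.3]
0.22 (0.42, 0.0) 120 place [] regrasp [[array([-14.9,  28.3, 115.7,  28.6,  68.5, -63.4])], [array([-14.9,  28.3, 115.7,  28.6,  68.5, 116.6])]]
0.22 (0.42, 0.0) -60 place [array([-17.9,  32.6, 112.3,  32. ,  79.4,  23.1])] regrasp [[array([  21. ,   20.1,  132.9,  -67. ,   42.5, -131.5])], [array([ 21. ,  20.1, 132.
[... 7780 characters left out ...]
[array([  36.5,   24.1,  130. ,  -57.2,   48.1, -125.7])], [array([ 36.5,  24.1, 130. , -57.2,  48.1,  54.3])]]
0.3 (0.42, 0.06) -120 place [array([-28.8,  27.5, 137.6,  79.4,  52.2,  19. ])] regrasp [[array([  24.3,   33.5,  108.5,  -22.6,   72.7, -112.1])], [array([ 24.3,  33.5, 108.5, -22.6,  72.7,  67.9])]]
out of range [  20.    28.3  155.9 -161.1   55.     1.8]
0.3 (0.42, 0.06) 180 place [] regrasp [[array([  5.5,  36.7, 101.5,   3.5,  80.7, -86.3])], [array([  5.5,  36.7, 101.5,   3.5,  80.7,  93.7])]]
0.3 (0.42, 0.06) 0 place [array([ 5.1, 43. , 94.6,  4. , 93.2,  3.4])] regrasp [[array([ 15.4,  17.1, 149.5, 202.2,  26.3, -98. ])], [array([ 15.4,  17.1, 149.5, 202.2,  26.3,  82. ])]]
```

```bash
python3 - <<'E'
from kin import *
o,R=coverpose((.42,-.02),90);P,T=placetool(o,R);print(P,T)
s=read_state();print(s['time_s'])
d,t=delta(P+[0,0.02,.17],T)
R0=np.array(s['orientation'])
for k in (.25,.5,.75,1):
    Rk=R0@Rn.from_rotvec(t*k).as_matrix();Pk=s['ee_pos']+k*(P+[0,.02,.17]-s['ee_pos']);print(k,ik(Pk,Rk),Rk[:,0])
E
```

```text
[0.42       0.00172207 0.05672398] [[-4.75864657e-17 -1.00000000e+00  3.85347601e-17]
 [-7.77145961e-01  6.12323400e-17  6.29320391e-01]
 [-6.29320391e-01  0.00000000e+00 -7.77145961e-01]]
7.3
delta_pos cm [  7.84 -18.48  -2.32] turn [-1.6669  0.6304 -0.7938]
0.25 [array([21.8, 10.4, 98.7, -6.9, 83.7, 12.5])] [-0.15806697 -0.19242186 -0.96849815]
0.5 [array([ 23.6,  13.1, 100.9, -17.4,  88.7,  -8.1])] [-0.2156026  -0.42054034 -0.88128392]
0.75 [array([ 26.2,  14.2, 106.7, -29.8,  88.4, -26.7])] [-0.15847266 -0.63187639 -0.75869535]
1 [array([ 28.9,  13.8, 115.8, -43.2,  83.6, -42.8])] [ 2.38074010e-18 -7.77145961e-01 -6.29320391e-01]
```

{"api": "servo_tool", "payload": {
  "delta_pos": [
    [0.6, -1.4, -0.2],
    [1.2, -2.8, -0.4],
    [1.8, -4.2, -0.6],
    [2.3, -5.5, -0.7],
    [2.8, -6.7, -0.9],
    [3.4, -8, -1],
    [4, -9.4, -1.2],
    [4.5, -10.7, -1.3]
  ],
  "turn": [
    [-0.12, 0.046, -0.058],
    [-0.24, 0.091, -0.115],
    [-0.36, 0.137, -0.172],
    [-0.48, 0.182, -0.23],
    [-0.6, 0.228, -0.287],
    [-0.72, 0.272, -0.343],
    [-0.84, 0.318, -0.4],
    [-0.96, 0.363, -0.457]
  ],
  "grip": [0.5, 0.5, 0.5, 0.5, 0.5, 0.5, 0.5, 0.5]
}}

```text
time_s: 8.1
ee_pos: [0.4467, 0.0944, 0.2578]
orientation: [[-0.213, -0.715, 0.666], [-0.492, 0.667, 0.559], [-0.844, -0.209, -0.494]]
contact_force: [-0.2, 0.8, -2.7]
gripper_width: 0.0099
```

```bash
python3 - <<'E'
from kin import *
o,R=coverpose((.42,-.02),90);P,T=placetool(o,R)
s=log();print(s['time_s'],s['q'],s['gripper_width'],ik(s['ee_pos'],s['orientation'],.25),ik(s['ee_pos'],s['orientation'],.35))
d,t=delta(P+[0,0.02,.10],T)
E
```

```text
8.1 [ 27.26115077  17.79955141  98.8203541  -19.87520749  89.57080049
 -11.63149928] 0.009856382596695112 [array([ 23.5,  12.9, 103.2, -21.5,  88.9, -15. ])] [array([ 27.1,  17.4,  99.3, -19.9,  89.5, -11.8])]
delta_pos cm [12.67 -0.83 -0.85] turn [-0.6997  0.2635 -0.3365]
```

```bash
sed -i 's/L3=0.27/L3=0.355/' kin.py; python3 - <<'E'
from kin import *
s=read_state();print(ik(s['ee_pos'],s['orientation']))
o,R=coverpose((.42,-.02),90);P,T=placetool(o,R)
print(ik(P,T),ik(P+[0,.02,.1],T)); W=P-.355*T[:,0];print('wrist',W)
for rel in (-30,-15,0,15): 
  for sg in (1,-1):
    p,t=handletool(o,R,sg,rel);print(rel,sg,ik(p,t),p-.355*t[:,0],t[:,0])
E
```

```text
[array([ 27.3,  17.6,  99. , -19.9,  89.6, -11.6])]
[array([ 33.5,  36.1, 117.4, -44.3,  68.2, -23.6])] [array([ 35.3,  25.9, 115. , -40.4,  78.2, -31.7])]
wrist [0.42       0.27760889 0.28013272]
-30 1 [array([-41. ,  49.5, 109.3,  45.1,  83.6, -74. ])] [ 0.42       -0.3652661   0.17701783] [ 5.71653141e-17  9.33580426e-01 -3.58367950e-01]
-30 -1 [array([-41. ,  49.5, 109.3,  45.1,  83.6, 106. ])] [ 0.42       -0.3652661   0.17701783] [ 5.71653141e-17  9.33580426e-01 -3.58367950e-01]
-15 1 [array([-37.4,  39.6, 114.2,  42.5,  72. , -68.3])] [ 0.42       -0.32104608  0.25846098] [ 4.95380036e-17  8.09016994e-01 -5.87785252e-01]
-15 -1 [array([-37.4,  39.6, 114.2,  42.5,  72. , 111.7])] [ 0.42       -0.32104608  0.25846098] [ 4.95380036e-17  8.09016994e-01 -5.87785252e-01]
0 1 [array([-31.5,  30.4, 118.6,  38.2,  60.2, -59.6])] [ 0.42       -0.25725379  0.32568403] [ 3.85347601e-17  6.29320391e-01 -7.77145961e-01]
0 -1 [array([-31.5,  30.4, 118.6,  38.2,  60.2, 120.4])] [ 0.42       -0.25725379  0.32568403] [ 3.85347601e-17  6.29320391e-01 -7.77145961e-01]
15 1 [array([-23. ,  22.9, 122.2,  29.8,  48.8, -45.6])] [ 0.42       -0.17823656  0.37410585] [ 2.49054364e-17  4.06736643e-01 -9.13545458e-01]
15 -1 [array([-23. ,  22.9, 122.2,  29.8,  48.8, 134.4])] [ 0.42       -0.17823656  0.37410585] [ 2.49054364e-17  4.06736643e-01 -9.13545458e-01]
```

{"api": "servo_tool", "payload": {
  "delta_pos": [
    [2.5, 0, 0],
    [5, -0.2, -0.2],
    [7.5, -0.4, -0.4],
    [10, -0.6, -0.6],
    [12.7, -0.8, -0.8],
    [12.7, -0.8, -0.8],
    [12.7, -0.8, -0.8],
    [12.7, -0.8, -0.8]
  ],
  "turn": [
    [-0.12, 0.044, -0.056],
    [-0.24, 0.088, -0.112],
    [-0.35, 0.132, -0.168],
    [-0.47, 0.176, -0.224],
    [-0.58, 0.22, -0.28],
    [-0.7, 0.264, -0.337],
    [-0.7, 0.264, -0.337],
    [-0.7, 0.264, -0.337]
  ],
  "grip": [0.5, 0.5, 0.5, 0.5, 0.5, 0.5, 0.5, 0.5]
}}

```text
time_s: 8.9
ee_pos: [0.4196, 0.0223, 0.1553]
orientation: [[-0.001, -1.0, 0.001], [-0.777, 0.001, 0.629], [-0.629, 0.0, -0.777]]
contact_force: [0.3, -0.2, -2.4]
gripper_width: 0.0096
```

```bash
python3 - <<'E'
from kin import *
np.set_printoptions(precision=4,suppress=True)
o,R=coverpose((.42,-.02),90);P,T=placetool(o,R)
s,f=snap('wrist','wrist5.png');print(s['time_s'],s['ee_pos'],s['q'],s['gripper_width'],s['contact_force'])
d,t=delta(P+[0,0,.03],T)
s,g=snap('scene','scene5.png');cv2.imwrite('pics/s5c.png',cv2.resize(g['image'][150:300,250:430,::-1],None,fx=4,fy=4,interpolation=cv2.INTER_CUBIC))
s,g=snap('top','top5.png');cv2.imwrite('pics/t5c.png',cv2.resize(g['image'][130:290,220:440,::-1],None,fx=3.4,fy=3.4,interpolation=cv2.INTER_CUBIC))
E
```

```text
8.9 [0.4196 0.0223 0.1553] [ 35.5139  26.3684 114.7424 -40.2171  78.1134 -31.4474] 0.009562624970232008 [ 0.3494 -0.1648 -2.4021]
delta_pos cm [5.96 0.03 4.05] turn [-0.0022  0.0009 -0.0007]
```

View pics/wrist5.png

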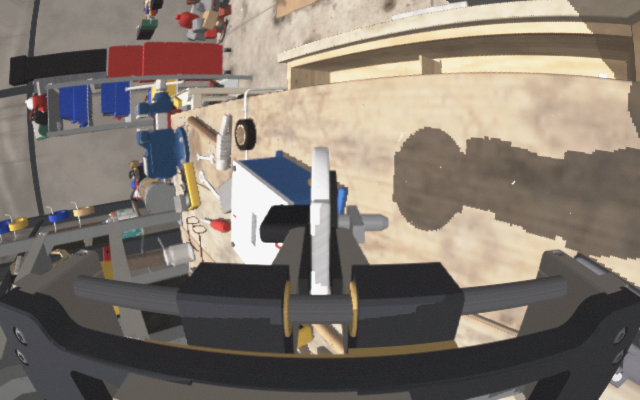

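View pics/s5c.png

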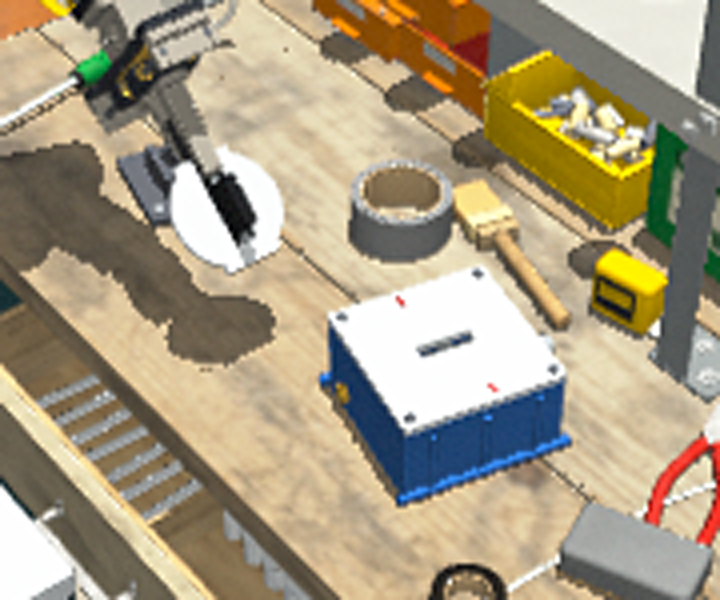

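View pics/t5c.png

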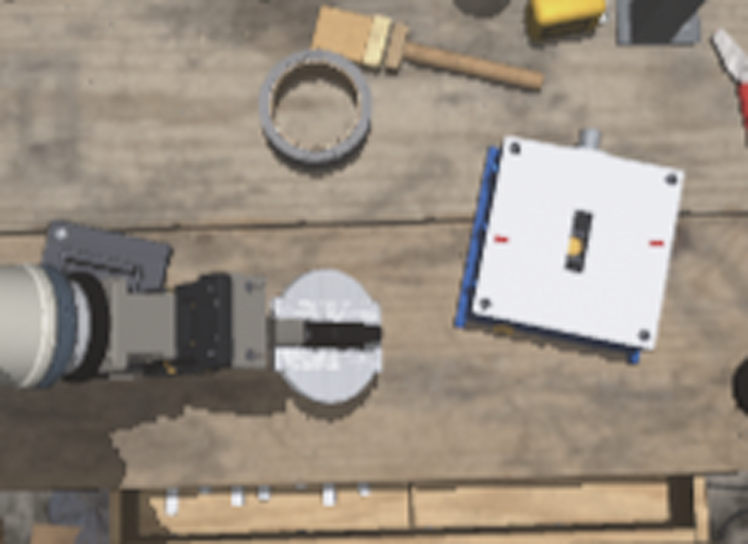

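{"api": "servo_tool", "payload": {
  "delta_pos": [
    [2, 0, 1.5],
    [4, 0, 2.8],
    [5.96, 0, 4.05],
    [6.6, 0, 4.8],
    [7.2, 0, 5.6],
    [7.5, 0, 5.95],
    [7.5, 0, 5.95],
    [7.5, 0, 5.95]
  ],
  "turn": [
    [0, 0, 0],
    [0, 0, 0],
    [0, 0, 0],
    [0, 0, 0],
    [0, 0, 0],
    [0, 0, 0],
    [0, 0, 0],
    [0, 0, 0]
  ],
  "grip": [0.5, 0.5, 0.5, 0.5, 0.5, 0.5, 0.5, 0.5]
}}

```text
time_s: 9.85
ee_pos: [0.4212, 0.002, 0.0633]
orientation: [[0.0, -1.0, 0.003], [-0.776, 0.002, 0.631], [-0.631, -0.003, -0.776]]
contact_force: [-0.5, -0.4, -3.5]
gripper_width: 0.0095
```

Still hanging free. Lower by millimetres.

{"api": "servo_tool", "payload": {
  "delta_pos": [
    [0.13, 0, 0.16],
    [0.25, 0, 0.31],
    [0.31, 0, 0.39],
    [0.38, 0, 0.47]
  ],
  "turn": [
    [0, 0, 0],
    [0, 0, 0],
    [0, 0, 0],
    [0, 0, 0]
  ],
  "grip": [0.5, 0.5, 0.5, 0.5]
}}

```text
time_s: 10.25
ee_pos: [0.4216, 0.0019, 0.058]
orientation: [[0.001, -1.0, 0.004], [-0.777, 0.001, 0.629], [-0.629, -0.003, -0.777]]
contact_force: [0.4, 4.1, 10.6]
gripper_width: 0.0095
```

{"api": "servo_tool", "payload": {
  "delta_pos": [
    [-0.04, 0, -0.05],
    [-0.04, 0, -0.05],
    [-0.04, 0, -0.05],
    [-0.04, 0, -0.05],
    [-0.04, 0, -0.05],
    [-0.04, 0, -0.05]
  ],
  "turn": [
    [0, 0, 0],
    [0, 0, 0],
    [0, 0, 0],
    [0, 0, 0],
    [0, 0, 0],
    [0, 0, 0]
  ],
  "grip": [0.5, 0.5, 1.1, 1.4, 2, 3]
}}

```text
time_s: 10.85
ee_pos: [0.4215, 0.0019, 0.0587]
orientation: [[0.001, -1.0, 0.004], [-0.777, 0.001, 0.629], [-0.629, -0.003, -0.777]]
contact_force: [0.9, 0.0, -0.2]
gripper_width: 0.026
```

```bash
python3 - <<'E'
from kin import *
np.set_printoptions(precision=4,suppress=True)
s,f=snap('wrist','wrist6.png');print(s['time_s'],s['ee_pos'],s['gripper_width'],s['contact_force'])
s,g=snap('top','top6.png');cv2.imwrite('pics/t6c.png',cv2.resize(g['image'][180:260,260:350,::-1],None,fx=7,fy=7,interpolation=cv2.INTER_CUBIC))
cv2.imwrite('pics/w6c.png',cv2.resize(f['image'][100:340,200:440,::-1],None,fx=2.5,fy=2.5))
E
```

```text
10.85 [0.4215 0.0019 0.0587] 0.026029785907440043 [ 0.8735  0.0112 -0.2056]
```

View pics/t6c.png

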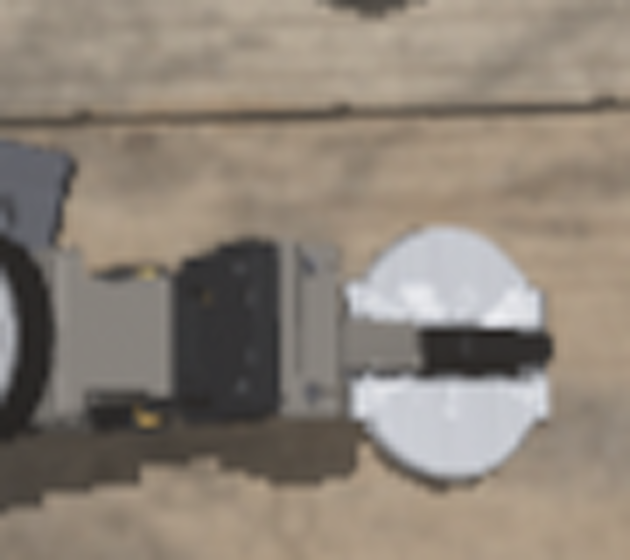

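View pics/w6c.png

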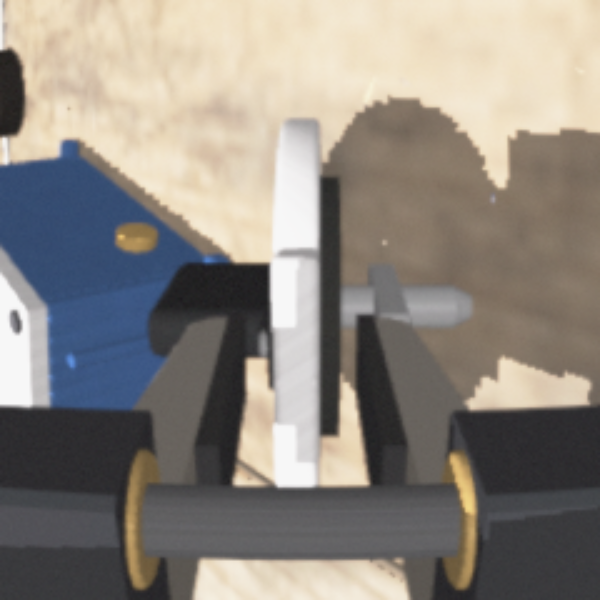

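{"api": "servo_tool", "payload": {
  "delta_pos": [
    [-2, 0, 0],
    [-6, 0, 0],
    [-11, 0, 0],
    [-15, 0, 0]
  ],
  "turn": [
    [0, 0, 0],
    [0, 0, 0],
    [0, 0, 0],
    [0, 0, 0]
  ],
  "grip": [3, 3, 3, 4]
}}

```text
time_s: 11.35
ee_pos: [0.4213, 0.1202, 0.1545]
orientation: [[0.001, -1.0, 0.004], [-0.777, 0.001, 0.63], [-0.63, -0.004, -0.777]]
contact_force: [0.8, 0.3, -0.7]
gripper_width: 0.0361
```

```bash
python3 - <<'E'
from kin import *
np.set_printoptions(precision=4,suppress=True)
s=log();print(s['time_s'],s['ee_pos'])
s,g=snap('top','top7.png');rt={}
for n in ('handle','rim','cover','stud_tip'):
    r=place_of(n,'top'); rt[n]=r[0]['centre'] if r else None; print(n,r[:1])
s,h=snap('scene','scene7.png')
for n in ('handle','rim','cover'):
    r=place_of(n,'scene'); print(n,r[:1])
    if r and rt[n]: print(n,tri([ray(g,rt[n]),ray(h,r[0]['centre'])]))
cv2.imwrite('pics/t7c.png',cv2.resize(g['image'][180:260,260:350,::-1],None,fx=7,fy=7,interpolation=cv2.INTER_CUBIC))
cv2.imwrite('pics/s7c.png',cv2.resize(h['image'][160:250,270:370,::-1],None,fx=6,fy=6,interpolation=cv2.INTER_CUBIC))
o,R=coverpose((.42,-.02),90)
for nm,p in dict(handle=[0,0,.032],rim=[.052,0,.005],cover=[0,0,0]).items(): print(nm,o+R@p)
d,t=delta([.42,0,.28],Rdown(40))
for k in (.33,.66,1):
    print(ik(s['ee_pos']+k*(np.array([.42,0,.28])-s['ee_pos']),np.array(s['orientation'])@Rn.from_rotvec(t*k).as_matrix()))
E
```

```text
11.35 [0.4213 0.1202 0.1545]
handle [{'centre': [331.3, 232.8], 'p': 0.57}]
rim [{'centre': [310.6, 228.7], 'p': 0.76}]
cover [{'centre': [322.1, 226.3], 'p': 0.86}]
stud_tip [{'centre': [311.4, 232.2], 'p': 0.92}]
handle [{'centre': [315.1, 227.5], 'p': 0.92}]
handle (array([ 0.4155, -0.0486,  0.0442]), [np.float64(0.005026686680100472), np.float64(0.005026686680100516)])
rim [{'centre': [304.5, 211.5], 'p': 0.82}]
rim (array([0.4218, 0.0131, 0.0754]), [np.float64(0.0007993921821167168), np.float64(0.0007993921821168972)])
cover [{'centre': [312.0, 226.6], 'p': 0.95}]
cover (array([ 0.4307, -0.0192,  0.0196]), [np.float64(0.0019420960714120817), np.float64(0.0019420960714120123)])
handle [ 0.42   -0.0401  0.0576]
rim [0.42   0.0173 0.0693]
cover [ 0.42   -0.02    0.0327]
delta_pos cm [  1.1    0.03 -17.29] turn [ 0.8095 -0.8324  0.3888]
[array([ 31.7,  17.6, 109.6, -26.3,  78.4, -29.2])]
[array([ 17.7,   6.2, 111.2, -15.2,  73.4, -32.5])]
[array([ -0. ,  -2.7, 112.4,   0.1,  70.2, -40.1])]
```

View pics/t7c.png

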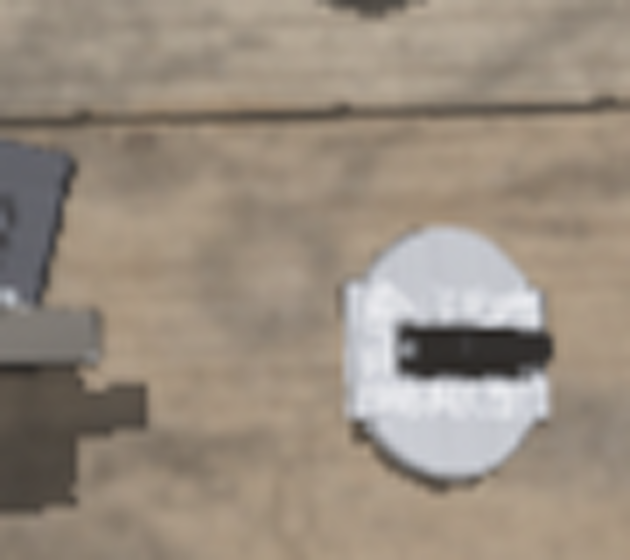

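View pics/s7c.png

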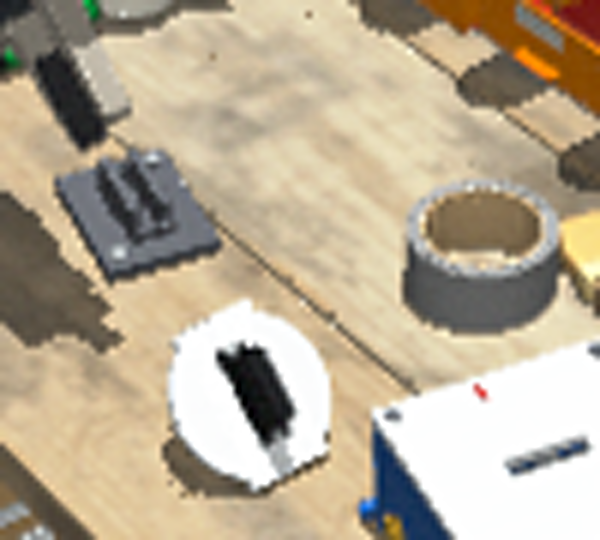

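```bash
python3 - <<'E'
from kin import *
np.set_printoptions(precision=2,suppress=True)
g=grab_frame('top');h=grab_frame('scene')
th=np.linspace(0,2*np.pi,200)
disc=[[.052*np.cos(t),.052*np.sin(t),z] for t in th for z in(0,.01)]+[[sx*.052,sy*.028,z] for sx in(1,-1) for sy in(1,-1) for z in(0,.01)]
hd=[[sx*.025,sy*.007,z] for sx in(1,-1) for sy in(1,-1) for z in(.012,.044)]
def box(f,pts,o,R):
    p=np.array([proj(f,o+R@np.array(q)) for q in pts]);return np.r_[p.min(0),p.max(0)]
def meas(f,roi):
    im=f['image'];x0,y0,x1,y1=roi;sub=im[y0:y1,x0:x1].astype(int)
    bl=(sub.max(2)<75); 
    n,l,st,c=cv2.connectedComponentsWithStats(bl.astype(np.uint8));k=1+st[1:,4].argmax();b=st[k]
    wh=((sub.min(2)>150)&(sub.max(2)-sub.min(2)<25)).astype(np.uint8)|(l==k).astype(np.uint8)
    n,l2,st2,c2=cv2.connectedComponentsWithStats(wh.astype(np.uint8));k2=1+st2[1:,4].argmax();w=st2[k2]
    fx=lambda b:np.array([b[0]+x0-.5,b[1]+y0-.5,b[0]+b[2]+x0-.5,b[1]+b[3]+y0-.5])
    return fx(b),fx(w)
mt=meas(g,(300,205,345,256));print('top handle,disc',*mt)
ms=meas(h,(295,205,327,244));print('scene handle,disc',*ms)
from scipy.optimize import least_squares
def res(p):
    o,R=coverpose((p[0],p[1]),p[2]);return np.r_[box(g,hd,o,R)-mt[0],box(g,disc,o,R)-mt[1]]
o,R=coverpose((.42,-.02),90);print('model top',box(g,hd,o,R),box(g,disc,o,R));print('model scene',box(h,hd,o,R),box(h,disc,o,R))
r=least_squares(res,[.42,-.02,90],x_scale=[.01,.01,5],diff_step=1e-3);print(r.x*[1000,1000,1],r.fun)
def res2(p):
    o,R=coverpose((p[0],p[1]),p[2]);return np.r_[res(p),box(h,hd,o,R)-ms[0],box(h,disc,o,R)-ms[1]]
r=least_squares(res2,[.42,-.02,90],x_scale=[.01,.01,5],diff_step=1e-3);print(r.x*[1000,1000,1],r.fun)
E
```

```text
top handle,disc [317.5 226.5 338.5 233.5] [308.5 211.5 338.5 247.5]
scene handle,disc [305.5 217.5 318.5 233.5] [297.5 209.5 324.5 241.5]
model top [318.02 226.52 338.75 232.5 ] [307.77 212.11 338.1  248.18]
model scene [306.38 215.34 319.35 231.38] [296.51 208.85 324.5  241.23]
[420.96 -20.47  85.86] [ 0.63 -0.12  0.41 -0.67 -0.83  0.37 -0.21  0.41]
[419.65 -21.4   86.1 ] [ 0.97  0.33  0.74 -0.27 -0.45  0.8   0.08  0.85  1.14 -1.78  0.35 -1.73
 -1.01 -0.39  0.25  0.01]
```

{"api": "servo_tool", "payload": {
  "delta_pos": [
    [-2, 0, -3],
    [-2, 0, -6],
    [-2, 0, -9],
    [-1, 0, -12],
    [0, 0, -15],
    [1.1, 0, -17.3],
    [1.1, 0, -17.3],
    [1.1, 0, -17.3]
  ],
  "turn": [
    [0.09, -0.093, 0.043],
    [0.18, -0.185, 0.086],
    [0.27, -0.277, 0.13],
    [0.36, -0.37, 0.173],
    [0.45, -0.462, 0.216],
    [0.54, -0.555, 0.26],
    [0.63, -0.648, 0.303],
    [0.72, -0.74, 0.346]
  ],
  "grip": [5, 5, 5, 5, 5, 5, 5, 5]
}}

```text
time_s: 12.7
ee_pos: [0.4207, -0.0007, 0.281]
orientation: [[-0.035, -0.705, 0.708], [-0.09, 0.708, 0.701], [-0.995, -0.039, -0.088]]
contact_force: [0.1, -0.3, 0.4]
gripper_width: 0.0498
```

```bash
python3 - <<'E'
from kin import *
np.set_printoptions(precision=3,suppress=True)
s=log();print(s['time_s'],s['ee_pos'],s['q'])
o,R=coverpose((.4205,-.0207),88.5);P,T=handletool(o,R,1,0,.016); Q=P-.10*T[:,0]
d,t=delta(Q,T);print(P,Q)
for k in (.33,.66,1):
    print(ik(s['ee_pos']+k*(Q-s['ee_pos']),np.array(s['orientation'])@Rn.from_rotvec(t*k).as_matrix()))
print(ik(P,T))
E
```

```text
12.7 [ 0.421 -0.001  0.281] [  3.978  -1.037 110.941  -5.252  72.55  -39.143]
delta_pos cm [16.59 -5.81 -5.27] turn [ 0.755 -0.341  0.715]
[ 0.42  -0.031  0.045] [ 0.419 -0.094  0.123]
[array([-11.2,   5.1, 112.2,   8.8,  69.9, -44.8])]
[array([-25.1,  13.4, 113.5,  21.5,  69.3, -50.6])]
[array([-37.5,  24.2, 114.1,  32.7,  70.4, -55.2])]
[array([-31.5,  30.3, 119.8,  39.6,  58.8, -59.8])]
```

{"api": "servo_tool", "payload": {
  "delta_pos": [
    [2, -1, -1],
    [4, -2, -2],
    [6, -3, -3],
    [8, -4, -4],
    [11, -5, -4.6],
    [14, -5.8, -5.3],
    [16.6, -5.8, -5.3],
    [16.6, -5.8, -5.3]
  ],
  "turn": [
    [0.1, -0.045, 0.095],
    [0.2, -0.09, 0.19],
    [0.3, -0.135, 0.284],
    [0.4, -0.18, 0.379],
    [0.5, -0.226, 0.474],
    [0.6, -0.271, 0.568],
    [0.7, -0.316, 0.663],
    [0.755, -0.341, 0.715]
  ],
  "grip": [5, 5, 5, 5, 5, 5, 5, 5]
}}

```text
time_s: 13.5
ee_pos: [0.4162, -0.0943, 0.1196]
orientation: [[0.016, 0.029, 0.999], [0.634, 0.773, -0.032], [-0.773, 0.634, -0.006]]
contact_force: [-0.2, 0.6, 0.3]
gripper_width: 0.0499
```

```bash
python3 - <<'E'
from kin import *
np.set_printoptions(precision=3,suppress=True)
s,f=snap('wrist','wrist8.png');log();print(s['time_s'],s['ee_pos'],s['q'])
o,R=coverpose((.4205,-.0207),88.5);P,T=handletool(o,R,1,0,.016)
delta(P-.1*T[:,0],T,s);delta(P,T,s)
for n in ('handle','rim','cover'): print(n,place_of(n,'wrist')[:1])
for p in ([0,0,.032],[.052,0,.005],[0,0,0],[.025,0,.044],[-.025,0,.044],[-.052,.028,.01],[-.052,-.028,.01],[.052,.028,.01],[.052,-.028,.01]): print(p,proj(f,o+R@np.array(p),s))
E
```

```text
13.5 [ 0.416 -0.094  0.12 ] [-38.277  25.105 113.801  32.549  70.564 -55.535]
delta_pos cm [-0.21  0.26  0.23] turn [-0.009 -0.001 -0.006]
delta_pos cm [9.79 0.2  0.24] turn [-0.009 -0.001 -0.006]
handle [{'centre': [323.7, 202.4], 'p': 0.79}]
rim [{'centre': [322.2, 137.6], 'p': 0.8}]
cover [{'centre': [321.2, 191.7], 'p': 0.73}]
[0, 0, 0.032] [323.695 201.914]
[0.052, 0, 0.005] [323.028 138.114]
[0, 0, 0] [323.343 193.224]
[0.025, 0, 0.044] [323.677 175.076]
[-0.025, 0, 0.044] [323.988 234.79 ]
[-0.052, 0.028, 0.01] [294.625 248.456]
[-0.052, -0.028, 0.01] [352.755 247.974]
[0.052, 0.028, 0.01] [291.379 138.837]
[0.052, -0.028, 0.01] [354.725 138.403]
```

View pics/wrist8.png

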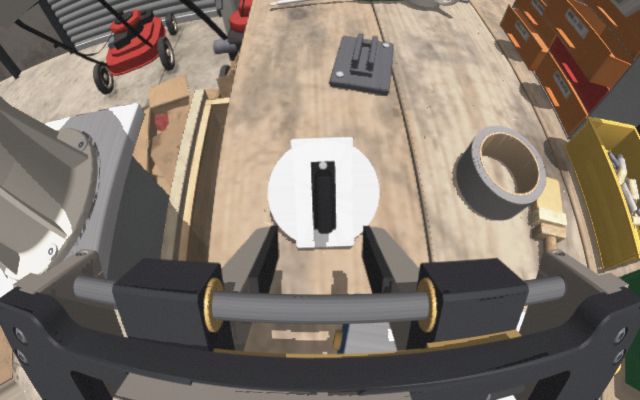

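The model matches the wrist picture: the handle is predicted at (323.7,201.9) and found at (323.7,202.4), and the rim agrees within 1 px. I'll advance along the tool axis over the handle.

{"api": "servo_tool", "payload": {
  "delta_pos": [
    [2, 0.2, 0.24],
    [4, 0.2, 0.24],
    [6, 0.2, 0.24],
    [8, 0.2, 0.24],
    [9.2, 0.2, 0.24],
    [9.8, 0.2, 0.24],
    [9.8, 0.2, 0.24]
  ],
  "turn": [
    [-0.009, 0, -0.006],
    [-0.009, 0, -0.006],
    [-0.009, 0, -0.006],
    [-0.009, 0, -0.006],
    [-0.009, 0, -0.006],
    [-0.009, 0, -0.006],
    [-0.009, 0, -0.006]
  ],
  "grip": [5, 5, 5, 5, 5, 5, 5]
}}

```text
time_s: 14.4
ee_pos: [0.4221, -0.0307, 0.0478]
orientation: [[0.015, 0.009, 1.0], [0.623, 0.782, -0.016], [-0.782, 0.623, 0.006]]
contact_force: [0.8, -0.3, -0.4]
gripper_width: 0.0499
```

```bash
python3 - <<'E'
from kin import *
np.set_printoptions(precision=3,suppress=True)
s,f=snap('wrist','wrist9.png');log();print(s['time_s'],s['ee_pos'],s['contact_force'])
o,R=coverpose((.4205,-.0207),88.5);P,T=handletool(o,R,1,0,.016)
delta(P,T,s)
cv2.imwrite('pics/w9c.png',cv2.resize(f['image'][100:340,200:440,::-1],None,fx=2.4,fy=2.4))
E
```

```text
14.4 [ 0.422 -0.031  0.048] [ 0.778 -0.299 -0.447]
delta_pos cm [ 0.2  -0.18 -0.19] turn [ 0.011 -0.002  0.007]
```

View pics/w9c.png

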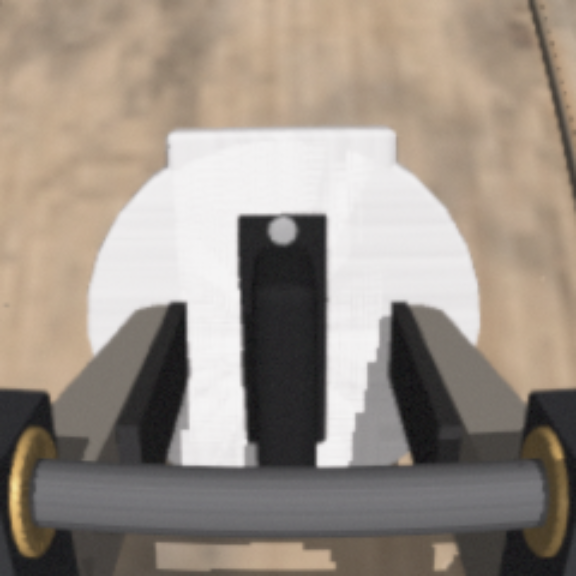

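{"api": "servo_tool", "payload": {
  "delta_pos": [
    [0.1, -0.15, -0.15],
    [0.15, -0.15, -0.15],
    [0.15, -0.15, -0.15],
    [0.15, -0.15, -0.15],
    [0.15, -0.15, -0.15],
    [0.15, -0.15, -0.15],
    [0.15, -0.15, -0.15],
    [0.15, -0.15, -0.15]
  ],
  "turn": [
    [0.008, 0, 0.004],
    [0.008, 0, 0.004],
    [0.008, 0, 0.004],
    [0.008, 0, 0.004],
    [0.008, 0, 0.004],
    [0.008, 0, 0.004],
    [0.008, 0, 0.004],
    [0.008, 0, 0.004]
  ],
  "grip": [4, 3, 2, 1, 1, 1, 1, 1],
  "newtons": 50
}}

```text
time_s: 15.25
ee_pos: [0.421, -0.0315, 0.046]
orientation: [[0.016, 0.017, 1.0], [0.626, 0.779, -0.023], [-0.78, 0.626, 0.001]]
contact_force: [0.3, -0.2, 2.0]
gripper_width: 0.0138
```

```bash
python3 - <<'E'
from kin import *
np.set_printoptions(precision=3,suppress=True)
s=log();print(s['time_s'],s['ee_pos'],s['orientation'],s['contact_force'],s['gripper_width'])
Q=[.47,-.15,.24];d,t=delta(Q,Rdown(76.7))
for k in (.33,.66,1):
    print(ik(s['ee_pos']+k*(Q-s['ee_pos']),np.array(s['orientation'])@Rn.from_rotvec(t*k).as_matrix()))
C=[.494,-.2112,.14]
for a in (76.7,35,-5.3): print(a,ik(C,Rdown(a)))
E
```

```text
15.25 [ 0.421 -0.031  0.046] [[ 0.016  0.017  1.   ]
 [ 0.626  0.779 -0.023]
 [-0.78   0.626  0.001]] [ 0.318 -0.188  1.952] 0.01379898439928895
delta_pos cm [-22.47   3.     5.2 ] turn [-1.306  0.461 -0.567]
[array([-25.9,  22. , 112.9,  23.5,  64.6, -65.4])]
[array([-21. ,  14.7, 108.7,  10.6,  67.2, -77.2])]
[array([-17.7,   7.1, 107.5,  -0. ,  65.4, -94.4])]
76.7 [array([-23.1,  17.4, 108.4,  -0. ,  54.2, -99.8])]
35 [array([-23.1,  17.4, 108.4,  -0. ,  54.2, -58.1])]
-5.3 [array([-23.1,  17.4, 108.4,  -0. ,  54.2, -17.8])]
```

{"api": "servo_tool", "payload": {
  "delta_pos": [
    [-2, 1.5, 0],
    [-5, 3.8, 0],
    [-8, 6, 0],
    [-11, 7, 0.5],
    [-14, 7, 1.5],
    [-17, 6, 3],
    [-20, 4, 4],
    [-22.5, 3, 5.2]
  ],
  "turn": [
    [0, 0, 0],
    [0, 0, 0],
    [-0.12, 0.042, -0.052],
    [-0.24, 0.085, -0.104],
    [-0.36, 0.127, -0.156],
    [-0.48, 0.169, -0.208],
    [-0.6, 0.212, -0.26],
    [-0.72, 0.254, -0.313]
  ],
  "grip": [1, 1, 1, 1, 1, 1, 1, 1]
}}

```text
time_s: 16.05
ee_pos: [0.4702, -0.1518, 0.2405]
orientation: [[-0.112, -0.667, 0.737], [0.293, 0.686, 0.666], [-0.949, 0.291, 0.118]]
contact_force: [-0.5, 0.8, -3.1]
gripper_width: 0.0137
```

```bash
python3 - <<'E'
from kin import *
s=log();print(s['time_s'],s['ee_pos'],s['gripper_width'],s['contact_force'])
d,t=delta([.47,-.15,.24],Rdown(76.7))
E
```

```text
16.05 [ 0.47021655 -0.15183438  0.24050345] 0.013723961910525434 [-0.50090205  0.78493679 -3.09252261]
delta_pos cm [0.1  0.13 0.1 ] turn [-0.581   0.2036 -0.2517]
```

{"api": "servo_tool", "payload": {
  "delta_pos": [
    [0, 0, 0],
    [0, 0, 0],
    [0.1, 0.1, 0.1],
    [0.1, 0.1, 0.1],
    [0.1, 0.1, 0.1],
    [0.1, 0.1, 0.1],
    [0.1, 0.1, 0.1]
  ],
  "turn": [
    [-0.12, 0.042, -0.052],
    [-0.24, 0.085, -0.104],
    [-0.36, 0.127, -0.156],
    [-0.48, 0.169, -0.208],
    [-0.58, 0.204, -0.252],
    [-0.58, 0.204, -0.252],
    [-0.58, 0.204, -0.252]
  ],
  "grip": [1, 1, 1, 1, 1, 1, 1]
}}

```text
time_s: 16.75
ee_pos: [0.4698, -0.1497, 0.2398]
orientation: [[-0.001, -0.972, 0.233], [0.001, 0.233, 0.972], [-1.0, 0.001, 0.0]]
contact_force: [0.1, 0.4, -2.6]
gripper_width: 0.0135
```

```bash
python3 - <<'E'
from kin import *
np.set_printoptions(precision=3,suppress=True)
s,f=snap('wrist','wrist10.png');log();print(s['time_s'],s['ee_pos'],s['orientation'])
s2,h=snap('scene','scene10.png');s3,g=snap('top','top10.png')
cv2.imwrite('pics/s10c.png',cv2.resize(h['image'][130:280,290:450,::-1],None,fx=4.5,fy=4,interpolation=cv2.INTER_CUBIC))
print([ (n,place_of(n,'scene')[:1]) for n in('cover','stud_tip','cross_bar')])
R=np.array(s['orientation']);o=s['ee_pos']+R[:,0]*.0175
print('pred',[(n,proj(h,o+R[:,0]*z)) for n,z in (('cover',0),('stud',.042),('bar',.0185))])
E
```

```text
16.75 [ 0.47 -0.15  0.24] [[-0.001 -0.972  0.233]
 [ 0.001  0.233  0.972]
 [-1.     0.001  0.   ]]
[('cover', [{'centre': [347.1, 199.4], 'p': 0.91}]), ('stud_tip', [{'centre': [343.1, 208.9], 'p': 0.94}]), ('cross_bar', [{'centre': [344.5, 200.6], 'p': 0.78}])]
pred [('cover', array([343.8  , 197.183])), ('stud', array([343.672, 207.003])), ('bar', array([343.743, 201.551]))]
```

View pics/wrist10.png

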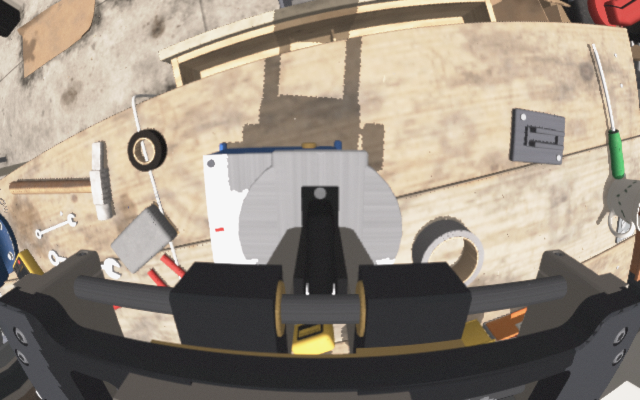

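View pics/s10c.png

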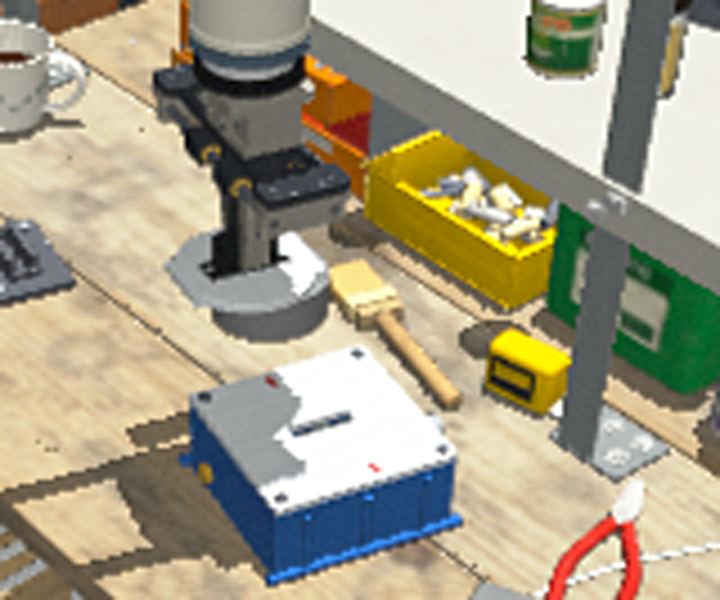

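{"api": "servo_tool", "payload": {
  "delta_pos": [
    [2, -1.5, 2],
    [4, -3, 5],
    [6, -3.8, 6.5],
    [7.5, -3.8, 6.5],
    [7.5, -3.8, 6.5],
    [7.5, -3.8, 6.5]
  ],
  "turn": [
    [0, 0, 0],
    [0, 0, 0],
    [0, 0, 0],
    [0, 0, 0],
    [0, 0, 0],
    [0, 0, 0]
  ],
  "grip": [1, 1, 1, 1, 1, 1]
}}

```text
time_s: 17.65
ee_pos: [0.5221, -0.0964, 0.1647]
orientation: [[-0.002, -0.973, 0.233], [0.0, 0.233, 0.973], [-1.0, 0.002, -0.0]]
contact_force: [-0.0, -0.1, -2.1]
gripper_width: 0.0135
```

```bash
python3 - <<'E'
from kin import *
np.set_printoptions(precision=4,suppress=True)
s,f=snap('wrist','wrist11.png');log();print(s['time_s'],s['ee_pos'])
rays=[]
pw=place_of('port','wrist')
print('wrist port',pw[:2], onz(f,pw[0]['centre'],.085,s) if pw else '', place_of('red_mark','wrist')[:2])
s2,h=snap('scene','scene11.png');p=place_of('port','scene');print('scene',p[:1],onz(h,p[0]['centre'],.085) if p else '')
s2,g=snap('top','top11.png');p=place_of('port','top');print('top',p[:1],onz(g,p[0]['centre'],.085) if p else '')
cv2.imwrite('pics/s11c.png',cv2.resize(h['image'][200:280,320:420,::-1],None,fx=7,fy=7,interpolation=cv2.INTER_CUBIC))
cv2.imwrite('pics/t11c.png',cv2.resize(g['image'][160:245,345:430,::-1],None,fx=7,fy=7,interpolation=cv2.INTER_CUBIC))
E
```

```text
17.65 [ 0.5221 -0.0964  0.1647]
wrist port [{'centre': [188.8, 202.8], 'p': 0.8}] [ 0.4927 -0.2093  0.085 ] [{'centre': [133.8, 218.5], 'p': 0.85}]
scene [{'centre': [359.7, 237.7], 'p': 0.93}] [ 0.4827 -0.2203  0.085 ]
top [{'centre': [391.3, 199.9], 'p': 0.58}] [ 0.4966 -0.2156  0.085 ]
```

View pics/wrist11.png

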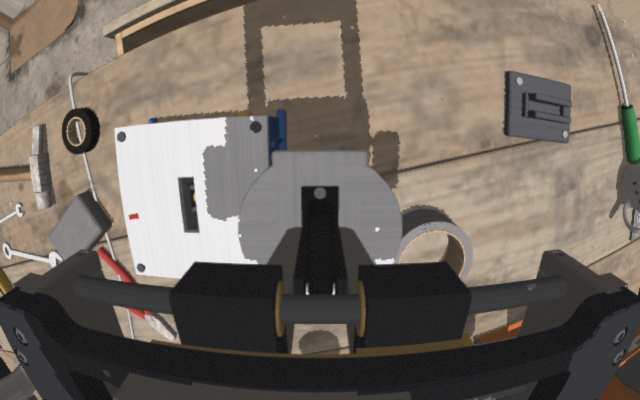

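View pics/s11c.png

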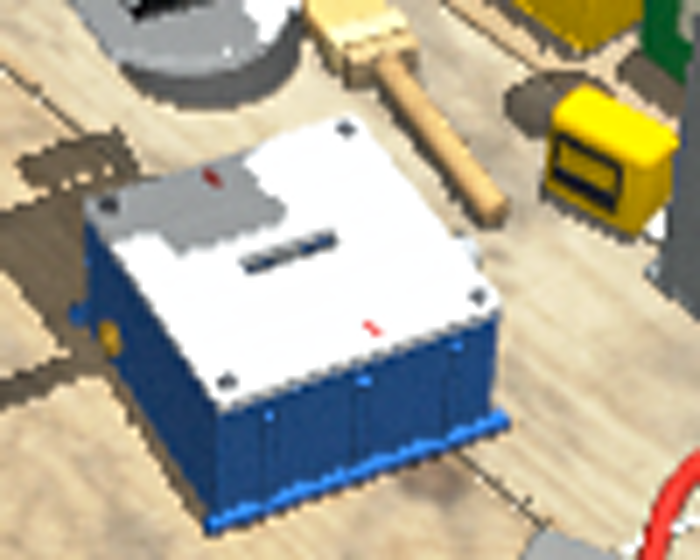

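View pics/t11c.png

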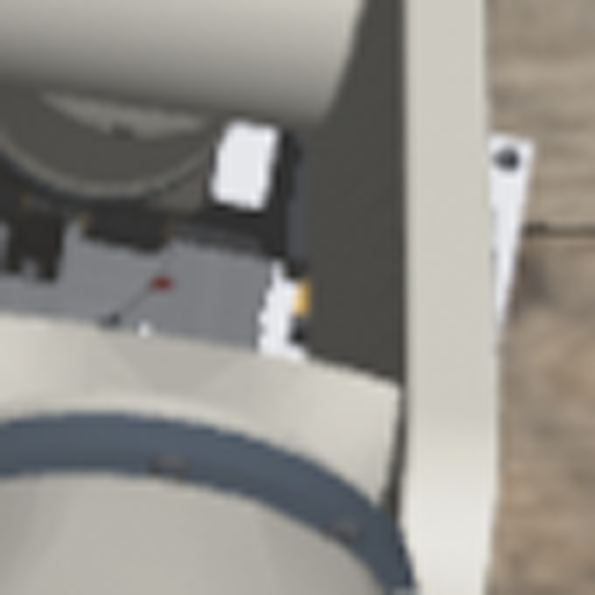

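```bash
python3 - <<'E'
from kin import *
np.set_printoptions(precision=4,suppress=True)
s,f=snap('wrist','wrist12.png');im=f['image'].astype(int)
R=np.array(s['orientation']);print(s['ee_pos'],s['time_s'])
# slot
x0,y0=172,168;sub=im[y0:240,x0:206]; m=(sub.min(2)<150).astype(np.uint8)
n,l,st,c=cv2.connectedComponentsWithStats(m);k=1+st[1:,4].argmax();print(st[k])
cs,_=cv2.findContours((l==k).astype(np.uint8),cv2.RETR_EXTERNAL,cv2.CHAIN_APPROX_NONE)
cs=max(cs,key=cv2.contourArea)[:,0]+[x0,y0]
W=np.array([onz(f,p,.085,s)[:2] for p in cs],np.float32);print('slot',cv2.minAreaRect(W))
# cover
o=s['ee_pos']+R[:,0]*.0175
def pt(x,y,z,dx=0,dy=0): return proj(f,o+R@np.array([-z,x+dx,-y+dy]),s)
for z in (.01,0):
    print('rim',pt(.052,0,z),pt(.052,.028,z),pt(.052,-.028,z))
    P=np.array([pt(.052*np.cos(t),.052*np.sin(t),z) for t in np.linspace(0,6.28,400)]);print('disc cols',P[:,0].min(),P[:,0].max())
P=[pt(.025,y,.044) for y in (-.007,.007)];print('handle end',P, 'screw',pt(.018,0,.03))
cv2.imwrite('pics/w12c.png',cv2.resize(f['image'][130:290,160:420,::-1],None,fx=3,fy=3,interpolation=cv2.INTER_CUBIC))
E
```

```text
[ 0.5225 -0.0964  0.1653] 18.0
[  6   8  21  56 843]
slot ((0.494365394115448, -0.21076209843158722), (0.015675924718379974, 0.05122148618102074), 76.81868743896484)
rim [319.8263 152.9484] [271.4714 153.2828] [368.1893 153.3511]
disc cols 237.0119063892972 402.56876731359046
rim [319.837  151.1994] [273.983  151.5109] [365.698  151.5757]
disc cols 240.80202039467335 398.79626855387374
handle end [array([334.1306, 215.997 ]), array([305.3616, 215.9742])] screw [319.7619 220.4571]
```

View pics/w12c.png

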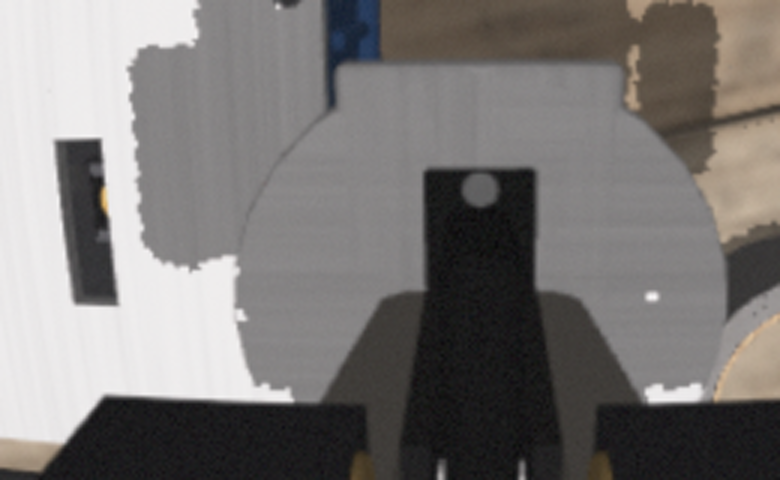

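The slot measures 51 x 15.7 mm at (0.4944, -0.2108), direction -13.2°. The top view gave (0.494, -0.2115). The cover sits centred in the gripper within about 0.5 mm.

```bash
python3 - <<'E'
from kin import *
s=read_state();print(s['time_s'])
delta([.4943,-.211,.160],Rdown(76.8))
E
```

```text
18.05
delta_pos cm [  0.52   0.07 -11.8 ] turn [-0.0044 -0.0002  0.0001]
```

{"api": "servo_tool", "payload": {
  "delta_pos": [
    [0, 0, -4],
    [0, 0.05, -8],
    [0, 0.07, -11.8],
    [0.2, 0.07, -11.8],
    [0.5, 0.07, -11.8],
    [0.5, 0.07, -11.8]
  ],
  "turn": [
    [-0.004, 0, 0],
    [-0.004, 0, 0],
    [-0.004, 0, 0],
    [-0.004, 0, 0],
    [-0.004, 0, 0],
    [-0.004, 0, 0]
  ],
  "grip": [1, 1, 1, 1, 1, 1]
}}

```text
time_s: 18.65
ee_pos: [0.494, -0.2102, 0.1598]
orientation: [[-0.001, -0.973, 0.229], [0.0, 0.229, 0.973], [-1.0, 0.001, 0.0]]
contact_force: [0.4, 0.6, -3.0]
gripper_width: 0.0134
```

```bash
python3 - <<'E'
from kin import *
np.set_printoptions(precision=4,suppress=True)
s=read_state();print(s['time_s'],s['ee_pos'],s['contact_force'])
delta([.4943,-.211,.130],Rdown(76.8))
s2,h=snap('scene','scene13.png')
cv2.imwrite('pics/s13c.png',cv2.resize(h['image'][180:270,320:410,::-1],None,fx=6.5,fy=6.5,interpolation=cv2.INTER_CUBIC))
E
```

```text
18.65 [ 0.494  -0.2102  0.1598] [ 0.4475  0.6061 -3.0034]
delta_pos cm [ 2.98 -0.05 -0.07] turn [-0.0005  0.0003 -0.0008]
```

View pics/s13c.png

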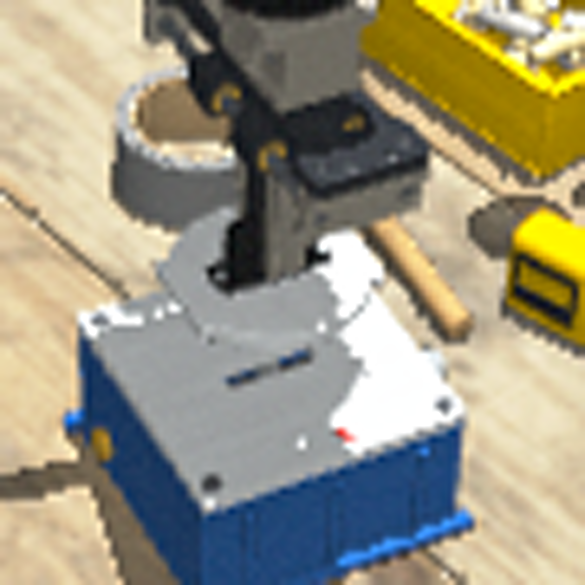

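{"api": "servo_tool", "payload": {
  "delta_pos": [
    [1, -0.05, -0.07],
    [2, -0.05, -0.07],
    [3, -0.05, -0.07],
    [3.5, -0.05, -0.07],
    [3.8, -0.05, -0.07],
    [4.0, -0.05, -0.07]
  ],
  "turn": [
    [0, 0, 0],
    [0, 0, 0],
    [0, 0, 0],
    [0, 0, 0],
    [0, 0, 0],
    [0, 0, 0]
  ],
  "grip": [1, 1, 1, 1, 1, 1]
}}

```text
time_s: 19.3
ee_pos: [0.4956, -0.2111, 0.121]
orientation: [[0.001, -0.974, 0.228], [-0.0, 0.228, 0.974], [-1.0, -0.001, 0.0]]
contact_force: [3.7, -1.1, -1.6]
gripper_width: 0.0137
```

{"api": "servo_tool", "payload": {
  "delta_pos": [
    [0, -0.04, 0],
    [0.2, -0.04, 0],
    [0.4, -0.04, 0],
    [0.6, -0.04, 0]
  ],
  "turn": [
    [0, 0, 0],
    [0, 0, 0],
    [0, 0, 0],
    [0, 0, 0]
  ],
  "grip": [1, 1, 1, 1]
}}

```text
time_s: 19.7
ee_pos: [0.4958, -0.2111, 0.1146]
orientation: [[0.001, -0.974, 0.228], [-0.0, 0.228, 0.974], [-1.0, -0.001, 0.0]]
contact_force: [1.1, 0.7, -2.2]
gripper_width: 0.0136
```

{"api": "servo_tool", "payload": {
  "delta_pos": [
    [0.2, 0, 0],
    [0.4, 0, 0],
    [0.6, 0, 0],
    [0.6, 0, 0]
  ],
  "turn": [
    [0, 0, 0],
    [0, 0, 0],
    [0, 0, 0],
    [0, 0, 0]
  ],
  "grip": [1, 1, 1, 1]
}}

```text
time_s: 20.1
ee_pos: [0.4959, -0.2112, 0.1089]
orientation: [[0.001, -0.974, 0.228], [-0.0, 0.228, 0.974], [-1.0, -0.001, 0.0]]
contact_force: [-1.2, 0.7, 7.0]
gripper_width: 0.0135
```

{"api": "servo_tool", "payload": {
  "delta_pos": [
    [0.2, 0, 0],
    [0.4, 0, 0],
    [0.5, 0, 0],
    [0.55, 0, 0],
    [0.6, 0, 0]
  ],
  "turn": [
    [0, 0, 0],
    [0, 0, 0],
    [0, 0, 0],
    [0, 0, 0],
    [0, 0, 0]
  ],
  "grip": [1, 1, 1, 1, 1]
}}

```text
time_s: 20.6
ee_pos: [0.496, -0.2112, 0.1039]
orientation: [[0.001, -0.974, 0.228], [-0.0, 0.228, 0.974], [-1.0, -0.001, 0.0]]
contact_force: [-5.6, 2.6, 16.9]
gripper_width: 0.0138
```

{"api": "servo_tool", "payload": {
  "delta_pos": [
    [0.08, 0.05, 0],
    [0.08, 0.08, 0],
    [0.08, 0.08, 0],
    [0.08, 0.08, 0],
    [0.08, 0.08, 0]
  ],
  "turn": [
    [0, 0, 0],
    [0.06, 0, 0],
    [0.12, 0, 0],
    [0.18, 0, 0],
    [0.24, 0, 0]
  ],
  "grip": [1, 1, 1, 1, 1]
}}

```text
time_s: 21.1
ee_pos: [0.4961, -0.2116, 0.1042]
orientation: [[0.003, -0.89, 0.455], [-0.001, 0.455, 0.89], [-1.0, -0.003, 0.0]]
contact_force: [-2.0, -0.4, 9.6]
gripper_width: 0.0139
```

```bash
python3 - <<'E'
from kin import *
np.set_printoptions(precision=4,suppress=True)
s,f=snap('wrist','wrist14.png');print(s['time_s'],s['ee_pos'],s['contact_force'],s['moment'],s['q'])
R=np.array(s['orientation']);print('z_t angle',np.degrees(np.arctan2(R[1,2],R[0,2])))
E
```

```text
21.1 [ 0.4961 -0.2116  0.1042] [-1.957  -0.4252  9.6318] [-0.0742  0.3292  0.0592] [-23.2556  20.3575 109.7253  -0.0054  49.7362 -86.1817]
z_t angle 62.92952264268883
```

View pics/wrist14.png

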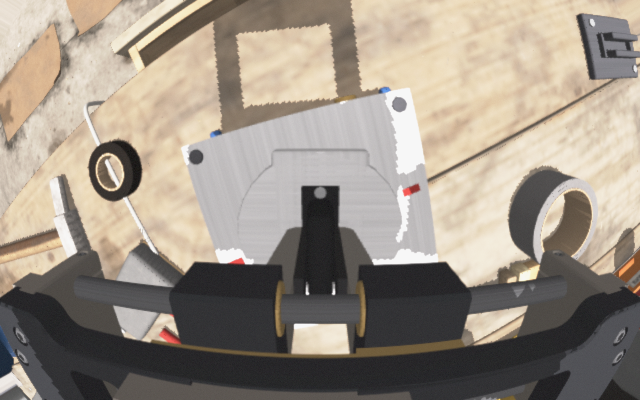

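{"api": "servo_tool", "payload": {
  "delta_pos": [
    [0.1, 0.05, 0.03],
    [0.1, 0.05, 0.03],
    [0.1, 0.05, 0.03],
    [0.1, 0.05, 0.03],
    [0.1, 0.05, 0.03],
    [0.1, 0.05, 0.03],
    [0.1, 0.05, 0.03],
    [0.1, 0.05, 0.03]
  ],
  "turn": [
    [0.08, 0, 0],
    [0.16, 0, 0],
    [0.24, 0, 0],
    [0.32, 0, 0],
    [0.4, 0, 0],
    [0.48, 0, 0],
    [0.56, 0, 0],
    [0.64, 0, 0]
  ],
  "grip": [1, 1, 1, 1, 1, 1, 1, 1]
}}

```text
time_s: 21.95
ee_pos: [0.495, -0.2116, 0.1033]
orientation: [[0.001, -0.438, 0.899], [-0.003, 0.899, 0.438], [-1.0, -0.003, 0.0]]
contact_force: [-4.2, -1.5, 4.5]
gripper_width: 0.0135
```

```bash
python3 - <<'E'
from kin import *
np.set_printoptions(precision=4,suppress=True)
s,f=snap('wrist','wrist15.png');print(s['time_s'],s['ee_pos'],s['contact_force'],s['moment'],s['q'])
R=np.array(s['orientation']);print('z_t angle',np.degrees(np.arctan2(R[1,2],R[0,2])))
E
```

```text
21.95 [ 0.495  -0.2116  0.1033] [-4.1983 -1.4546  4.4785] [-0.9506  0.7235  0.4174] [-23.2393  20.3779 109.841   -0.1299  49.6486 -49.1054]
z_t angle 25.9501658204698
```

View pics/wrist15.png

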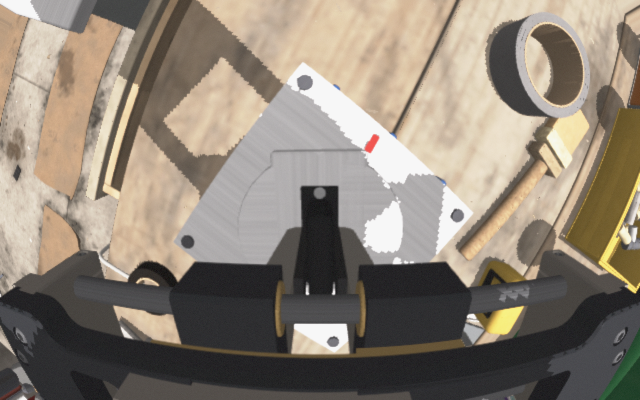

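{"api": "servo_tool", "payload": {
  "delta_pos": [
    [0.08, 0, 0],
    [0.08, 0, 0],
    [0.08, 0, 0],
    [0.08, 0, 0],
    [0.08, 0, 0],
    [0.08, 0, 0],
    [0.08, 0, 0]
  ],
  "turn": [
    [0.08, 0, 0],
    [0.16, 0, 0],
    [0.24, 0, 0],
    [0.32, 0, 0],
    [0.4, 0, 0],
    [0.46, 0, 0],
    [0.51, 0, 0]
  ],
  "grip": [1, 1, 1, 1, 1, 1, 1]
}}

```text
time_s: 22.7
ee_pos: [0.4959, -0.2123, 0.1037]
orientation: [[0.003, 0.063, 0.998], [-0.004, 0.998, -0.063], [-1.0, -0.004, 0.004]]
contact_force: [-1.6, -0.3, 11.1]
gripper_width: 0.0136
```

```bash
python3 - <<'E'
from kin import *
np.set_printoptions(precision=4,suppress=True)
s,f=snap('wrist','wrist16.png');print(s['time_s'],s['ee_pos'],s['contact_force'],s['moment'],s['q'])
R=np.array(s['orientation']);print('z_t angle',np.degrees(np.arctan2(R[1,2],R[0,2])))
E
```

```text
22.7 [ 0.4959 -0.2123  0.1037] [-1.6327 -0.2943 11.1241] [-0.3042  0.5415  0.0744] [-23.2532  20.3682 109.7886  -0.1603  49.5774 -19.5409]
z_t angle -3.608288354318304
```

View pics/wrist16.png

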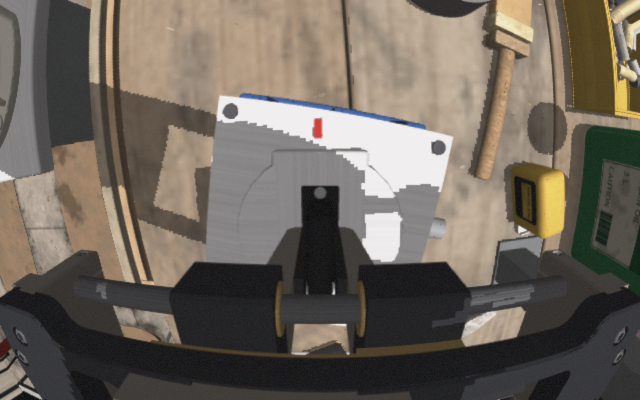

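{"api": "servo_tool", "payload": {
  "delta_pos": [
    [0.05, 0, 0],
    [0.05, 0, 0],
    [0.05, 0, 0]
  ],
  "turn": [
    [0.03, 0, 0],
    [0.05, 0, 0],
    [0.06, 0, 0]
  ],
  "grip": [1, 1, 1]
}}

```text
time_s: 23.05
ee_pos: [0.4955, -0.2122, 0.1039]
orientation: [[0.003, 0.125, 0.992], [-0.004, 0.992, -0.125], [-1.0, -0.003, 0.003]]
contact_force: [-6.6, 1.4, 12.1]
gripper_width: 0.0135
```

```bash
python3 - <<'E'
from kin import *
np.set_printoptions(precision=4,suppress=True)
s=read_state();print(s['time_s'],s['ee_pos'],s['contact_force'],s['moment'])
R=np.array(s['orientation']);print('z_t angle',np.degrees(np.arctan2(R[1,2],R[0,2])))
E
```

```text
23.05 [ 0.4955 -0.2122  0.1039] [-6.6419  1.3652 12.0668] [0.2519 1.1466 0.3037]
z_t angle -7.1536181027623895
```

{"api": "servo_tool", "payload": {
  "delta_pos": [
    [0, 0, 0],
    [-0.15, 0, 0],
    [-0.3, 0, 0],
    [-0.45, 0, 0],
    [-0.6, 0, 0]
  ],
  "turn": [
    [-0.025, 0, 0],
    [-0.025, 0, 0],
    [-0.025, 0, 0],
    [-0.025, 0, 0],
    [-0.025, 0, 0]
  ],
  "grip": [1, 1, 1, 1, 1]
}}

```text
time_s: 23.55
ee_pos: [0.4952, -0.2116, 0.1077]
orientation: [[0.002, 0.1, 0.995], [-0.003, 0.995, -0.1], [-1.0, -0.002, 0.002]]
contact_force: [10.7, 2.4, -37.6]
gripper_width: 0.014
```

{"api": "servo_tool", "payload": {
  "delta_pos": [
    [0.03, 0, 0],
    [0.03, 0, 0],
    [0.03, 0, 0]
  ],
  "turn": [
    [0, 0, 0],
    [0, 0, 0],
    [0, 0, 0]
  ],
  "grip": [1, 1, 1]
}}

```text
time_s: 23.85
ee_pos: [0.4954, -0.2117, 0.1074]
orientation: [[0.003, 0.099, 0.995], [-0.003, 0.995, -0.099], [-1.0, -0.003, 0.003]]
contact_force: [2.4, -0.9, -4.7]
gripper_width: 0.0137
```

```bash
python3 - <<'E'
from kin import *
np.set_printoptions(precision=4,suppress=True)
s,f=snap('wrist','wrist17.png');print(s['time_s'],s['ee_pos'],s['contact_force'],s['moment'])
s2,h=snap('scene','scene17.png')
cv2.imwrite('pics/s17c.png',cv2.resize(h['image'][190:280,320:410,::-1],None,fx=6.5,fy=6.5,interpolation=cv2.INTER_CUBIC))
E
```

```text
23.85 [ 0.4954 -0.2117  0.1074] [ 2.4251 -0.8878 -4.731 ] [-0.4936 -0.4697 -0.0401]
```

View pics/s17c.png

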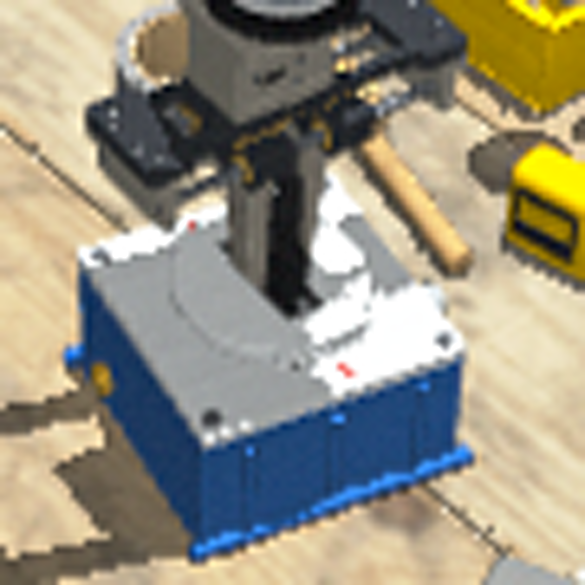

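View pics/wrist17.png

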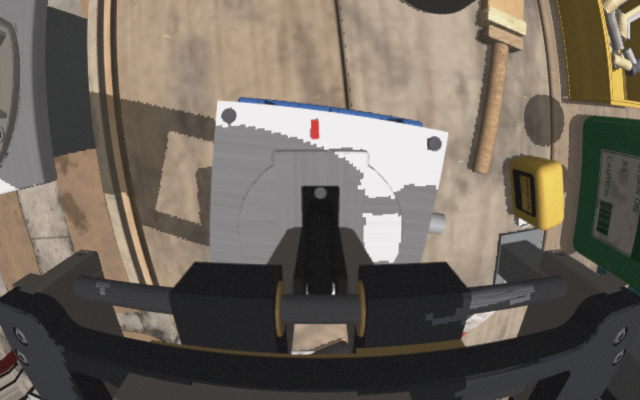

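{"api": "servo_tool", "payload": {
  "delta_pos": [
    [0, 0, 0],
    [0, 0, 0],
    [0, 0, 0],
    [0, 0, 0]
  ],
  "turn": [
    [0, 0, 0],
    [0, 0, 0],
    [0, 0, 0],
    [0, 0, 0]
  ],
  "grip": [1.5, 2, 3, 5]
}}

```text
time_s: 24.35
ee_pos: [0.4954, -0.2116, 0.1076]
orientation: [[0.003, 0.099, 0.995], [-0.003, 0.995, -0.099], [-1.0, -0.002, 0.003]]
contact_force: [0.1, 0.2, 0.7]
gripper_width: 0.034
```

{"api": "servo_tool", "payload": {
  "delta_pos": [
    [-3, 0, 0],
    [-7, 0, 0],
    [-11, 0, 0],
    [-15, 0, 0],
    [-18, 0, 0],
    [-18, 0, 0]
  ],
  "turn": [
    [0, 0, 0],
    [0, 0, 0],
    [0, 0, 0],
    [0, 0, 0],
    [0, 0, 0],
    [0, 0, 0]
  ],
  "grip": [5, 5, 5, 5, 5, 5]
}}

```text
time_s: 24.95
ee_pos: [0.497, -0.212, 0.2923]
orientation: [[0.01, 0.1, 0.995], [-0.006, 0.995, -0.099], [-1.0, -0.005, 0.01]]
contact_force: [1.1, 0.5, -0.2]
gripper_width: 0.0502
```

```bash
python3 - <<'E'
from kin import *
np.set_printoptions(precision=4,suppress=True)
s,f=snap('wrist','wrist18.png');print(s['time_s'],s['ee_pos'],s['contact_force'])
R=np.array(s['orientation'])
s2,h=snap('scene','scene18.png')
cv2.imwrite('pics/s18c.png',cv2.resize(h['image'][190:280,320:410,::-1],None,fx=6.5,fy=6.5,interpolation=cv2.INTER_CUBIC))
print({n:(place_of(n,'wrist')[:1],place_of(n,'scene')[:1]) for n in('handle','rim','cover')})
E
```

```text
24.95 [ 0.497  -0.212   0.2923] [ 1.142   0.4946 -0.1586]
{'handle': ([{'centre': [317.1, 181.5], 'p': 0.81}], [{'centre': [360.4, 229.8], 'p': 0.78}]), 'rim': ([{'centre': [320.7, 131.7], 'p': 0.68}], [{'centre': [351.8, 220.0], 'p': 0.88}]), 'cover': ([{'centre': [315.1, 177.6], 'p': 0.78}], [{'centre': [360.6, 233.7], 'p': 0.8}])}
```

View pics/s18c.png

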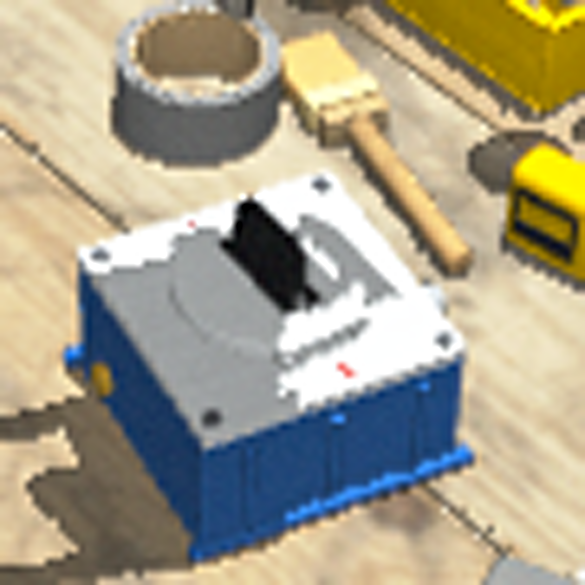

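View pics/wrist18.png

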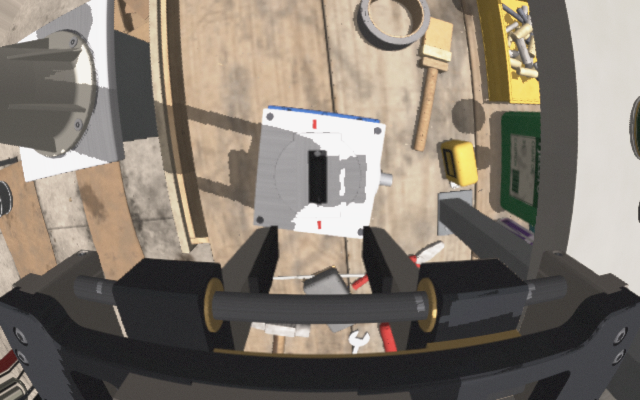

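```bash
python3 - <<'E'
from kin import *
np.set_printoptions(precision=4,suppress=True)
s,f=snap('wrist','wrist19.png');s2,h=snap('scene','scene19.png');s3,g=snap('top','top19.png')
print(s['time_s'],s['ee_pos'])
A={n:{c:place_of(n,c)[:1] for c in('wrist','scene','top')} for n in('handle','rim','cover')}
F=dict(wrist=(f,s),scene=(h,None),top=(g,None))
for n in A:
    r=[ray(F[c][0],A[n][c][0]['centre'],F[c][1]) for c in A[n] if A[n][c]]
    print(n,[ (c,A[n][c][0]['centre']) for c in A[n] if A[n][c]],tri(r) if len(r)>1 else '')
c=np.array([.4944,-.211])
for hgt in (.0025,.0065):
  for a in (-93.3-2,):
    u=np.array([np.cos(np.radians(a)),np.sin(np.radians(a)),0]);o=np.array([*c,.085+hgt])
    print(hgt,[ (n,proj(f,o+p,s),proj(h,o+p)) for n,p in (('handle',[0,0,.032]),('rim+',u*.052+[0,0,.005]),('rim-',-u*.052+[0,0,.005]),('cov',[0,0,0]))])
cv2.imwrite('pics/w19c.png',cv2.resize(f['image'][95:245,245:395,::-1],None,fx=4,fy=4,interpolation=cv2.INTER_CUBIC))
cv2.imwrite('pics/t19c.png',cv2.resize(g['image'][160:245,345:430,::-1],None,fx=7,fy=7,interpolation=cv2.INTER_CUBIC))
E
```

```text
25.35 [ 0.4944 -0.211   0.2864]
handle [('wrist', [321.8, 182.5]), ('scene', [363.3, 227.6]), ('top', [391.6, 200.1])] (array([ 0.4965, -0.2123,  0.1156]), [np.float64(0.0014412032545486938), np.float64(0.005950055350070134), np.float64(0.004940939546191061)])
rim [('wrist', [320.5, 136.1]), ('top', [373.1, 198.4])] (array([ 0.4992, -0.1602,  0.1104]), [np.float64(0.0010769027639629246), np.float64(0.0010769027639628743)])
cover [('wrist', [319.0, 178.0]), ('scene', [362.4, 234.4]), ('top', [391.4, 194.7])] (array([ 0.5011, -0.2137,  0.0872]), [np.float64(0.008698117527042226), np.float64(0.002177604193615425), np.float64(0.010038893480641053)])
0.0025 [('handle', array([320.3256, 183.4746]), array([360.8732, 227.2155])), ('rim+', array([320.5306, 220.1206]), array([369.7483, 242.2185])), ('rim-', array([319.9936, 135.2958]), array([351.8654, 224.3107])), ('cov', array([320.2629, 178.0432]), array([360.57  , 234.1453]))]
0.0065 [('handle', array([320.3343, 184.2239]), array([360.9117, 226.3364])), ('rim+', array([320.5403, 221.1629]), array([369.8019, 241.3552])), ('rim-', array([319.9982, 135.4736]), array([351.8882, 223.4547])), ('cov', array([320.2702, 178.672 ]), array([360.6075, 233.2889]))]
```

View pics/w19c.png

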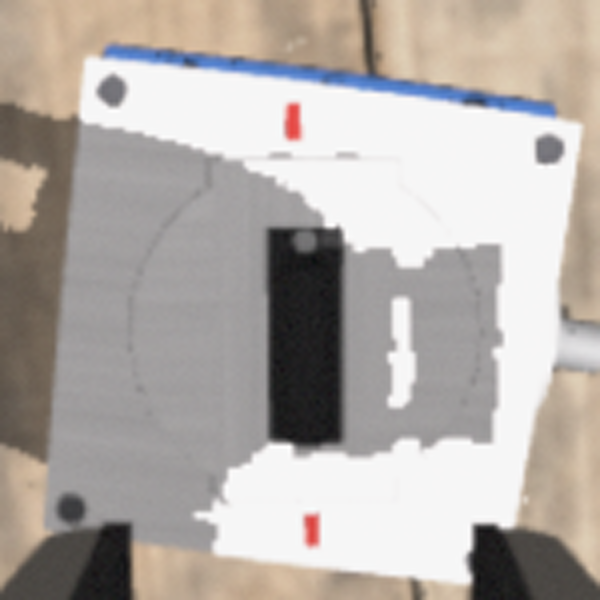

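The handle points at the red marks and the cover is centred. This view can't separate 2.5 mm from 6.5 mm of lift, so I'll check the height by touching the handle top lightly. It should be at z = 0.1355 if locked.

{"api": "servo_tool", "payload": {
  "delta_pos": [
    [2, 0, 0],
    [6, 0, 0],
    [9, 0, 0],
    [12, 0, 0],
    [13.5, 0, 0],
    [14.2, 0, 0],
    [14.2, 0, 0],
    [14.2, 0, 0]
  ],
  "turn": [
    [0, 0, 0],
    [0, 0, 0],
    [0, 0, 0],
    [0, 0, 0],
    [0, 0, 0],
    [0, 0, 0],
    [0, 0, 0],
    [0, 0, 0]
  ],
  "grip": [0, 0, 0, 0, 0, 0, 0, 0],
  "newtons": 10
}}

```text
time_s: 26.75
ee_pos: [0.4959, -0.2118, 0.1464]
orientation: [[0.004, 0.099, 0.995], [-0.003, 0.995, -0.099], [-1.0, -0.003, 0.004]]
contact_force: [0.1, 0.2, 0.9]
gripper_width: 0.0003
```

{"api": "servo_tool", "payload": {
  "delta_pos": [
    [0.15, 0, 0],
    [0.3, 0, 0],
    [0.4, 0, 0]
  ],
  "turn": [
    [0, 0, 0],
    [0, 0, 0],
    [0, 0, 0]
  ],
  "grip": [0, 0, 0]
}}

```text
time_s: 27.05
ee_pos: [0.4962, -0.2119, 0.1429]
orientation: [[0.005, 0.099, 0.995], [-0.004, 0.995, -0.099], [-1.0, -0.003, 0.005]]
contact_force: [0.0, -0.1, 0.7]
gripper_width: 0.0007
```

{"api": "servo_tool", "payload": {
  "delta_pos": [
    [0.15, 0, 0],
    [0.3, 0, 0],
    [0.4, 0, 0],
    [0.5, 0, 0],
    [0.55, 0, 0],
    [0.55, 0, 0]
  ],
  "turn": [
    [0, 0, 0],
    [0, 0, 0],
    [0, 0, 0],
    [0, 0, 0],
    [0, 0, 0],
    [0, 0, 0]
  ],
  "grip": [0, 0, 0, 0, 0, 0]
}}

```text
time_s: 27.65
ee_pos: [0.4962, -0.212, 0.1373]
orientation: [[0.005, 0.1, 0.995], [-0.004, 0.995, -0.1], [-1.0, -0.003, 0.005]]
contact_force: [-0.4, 0.4, -0.2]
gripper_width: 0.0005
```

{"api": "servo_tool", "payload": {
  "delta_pos": [
    [0.05, 0, 0],
    [0.1, 0, 0],
    [0.1, 0, 0]
  ],
  "turn": [
    [0, 0, 0],
    [0, 0, 0],
    [0, 0, 0]
  ],
  "grip": [0, 0, 0]
}}

```text
time_s: 27.95
ee_pos: [0.4962, -0.2119, 0.1362]
orientation: [[0.005, 0.099, 0.995], [-0.004, 0.995, -0.099], [-1.0, -0.003, 0.005]]
contact_force: [-0.4, -0.2, -0.0]
gripper_width: 0.0005
```

{"api": "servo_tool", "payload": {
  "delta_pos": [
    [0.05, 0, 0],
    [0.1, 0, 0],
    [0.1, 0, 0]
  ],
  "turn": [
    [0, 0, 0],
    [0, 0, 0],
    [0, 0, 0]
  ],
  "grip": [0, 0, 0]
}}

```text
time_s: 28.25
ee_pos: [0.4967, -0.2121, 0.1359]
orientation: [[0.006, 0.099, 0.995], [-0.004, 0.995, -0.099], [-1.0, -0.003, 0.006]]
contact_force: [-0.7, 0.8, 6.0]
gripper_width: -0.0001
```

The tips touch at z = 0.136, which puts the underside about 7 mm above the plate, so the cover is in the notch. I'll retract and take a last look.

{"api": "servo_tool", "payload": {
  "delta_pos": [
    [-2, 0, 0],
    [-6, 0, 0],
    [-10, 0, 0],
    [-14, 0, 0],
    [-15, 0, 0],
    [-15, 0, 0]
  ],
  "turn": [
    [0, 0, 0],
    [0, 0, 0],
    [0, 0, 0],
    [0, 0, 0],
    [0, 0, 0],
    [0, 0, 0]
  ],
  "grip": [0, 0, 0, 0, 0, 0]
}}

```text
time_s: 28.85
ee_pos: [0.4967, -0.2119, 0.2875]
orientation: [[0.009, 0.1, 0.995], [-0.005, 0.995, -0.099], [-1.0, -0.004, 0.009]]
contact_force: [0.3, -0.4, -0.8]
gripper_width: 0.0005
```

```bash
python3 - <<'E'
from kin import *
np.set_printoptions(precision=4,suppress=True)
s,f=snap('wrist','wrist20.png');print(s['time_s'],s['ee_pos'],s['contact_force'])
im=f['image'].astype(int)[95:245,245:395]
m=(im.max(2)<70).astype(np.uint8);n,l,st,c=cv2.connectedComponentsWithStats(m)
for k in range(1,n):
    if 400<st[k,4]<3000:
        ys,xs=np.where(l==k);W=np.array([onz(f,(x+245,y+95),.1355,s)[:2] for x,y in zip(xs,ys)],np.float32);print(cv2.minAreaRect(W))
cv2.imwrite('pics/w20c.png',cv2.resize(f['image'][70:270,220:420,::-1],None,fx=3,fy=3,interpolation=cv2.INTER_CUBIC))
E
```

```text
28.85 [ 0.4967 -0.2119  0.2875] [ 0.2979 -0.3868 -0.8263]
((0.49582183361053467, -0.20304301381111145), (0.05732451379299164, 0.017965402454137802), 84.57669067382812)
```

View pics/w20c.png

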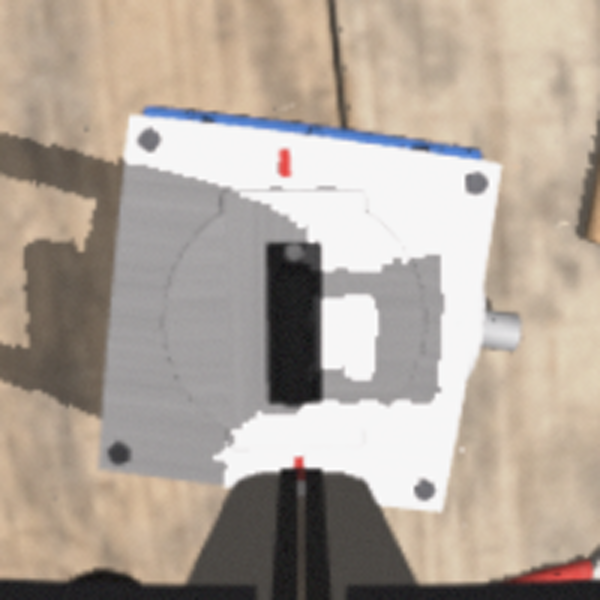

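```bash
python3 -c "
from station import *
print(finish_job())"
```

```text
the job is handed in; nothing more can be done
None
```

The cover is on the gear housing, locked as far as I could check, with the handle pointing at the red marks. I handed the job in at about 29 s of the 64 s allowed; no verdict is reported.

**What I did:** I took the cover by its rim, lifted it out of the stand and set it down leaning at 39° on the bench. There I let go and took it again by the handle. I then put the stud in the slot, pushed down with about 20 N and turned it clockwise to the stop, at about 84°. I backed off slightly, eased the push and let go.

**Last checks:**
- **Lock:** with the cover still gripped, it held against an upward pull of about 37 N. After release I touched the handle top lightly at z ≈ 0.136 m, which puts the underside about 7 mm above the plate (6.5 mm expected).
- **Angle:** the handle was about 82.6° from the slot when I let go, and the last wrist picture shows it pointing at both red marks.
- **Centre:** in x the handle came out within about 2 mm of the slot's middle. In y an automatic fit was about 8 mm off; I put that down to the handle's end face being counted in and did not re-measure it. The last picture shows the cover centred between the marks, and the gripper let go within about 1.5 mm of the middle.
- **Arm and bystanders:** the arm is clear above the housing. I did not re-measure the tapes or the screwdriver at the end; I kept clear of them and saw no sign that they moved.

**Checks that disagreed:**
- The lift height could not be read from the pictures, so it rests on the touch and the pull.
- The wrist force fell during part of the turn to less than the spring alone should give; I put this down to the ribs holding the bar.

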